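# Hang, load and check in a sample rack

### The arm

A 6-joint arm with a two-finger parallel gripper is mounted at the origin on a cart in front of the work surface, level with it; the furniture and walls round the work are solid. World frame = base frame: x ahead of the robot, y to its left, z up, the work surface at z = 0. Lengths are in m, angles in degrees, forces in N, time in s.
With the tool pointing down it reaches from about 0.4 to 0.825 m from the base axis. Payload 7 kg.
Tool frame: the origin (TCP) lies at the very end of the fingers, on their centre line; the grasp point (between the pads) lies 19 mm behind it (r.hold_point_z is the distance from the TCP to the grasp point, in m); z points along the fingers, y is the direction in which the jaws open and shut (so a half turn about z gives the same grasp; the last joint's range is limited). The gripper opens to 88 mm and grips with 3 to 60 N. Pads are 19 mm wide; open, the fingers measure 130 mm over their backs; the gripper's body (78 mm by 193 mm) begins 47 mm behind the grasp point.
Start: joints at [-46.805, 20.546, 0.682, 0, -70.136, -16.507], TCP at [0.303, -0.603, 0.227] pointing down, gripper open.
Joint ranges: [-176.03, 176.03], [-82.01, 121.73], [-58.28, 71.71], [-173.87, 95.51], [-174.79, -0.11], [-173.66, 173.66]. Speed limits (degrees/s): [136.94, 136.94, 172.46, 180, 180, 180].

### API

Orientations are given as [roll, pitch, yaw] about the fixed x, y, z axes, in that order (R = Rz(yaw) Ry(pitch) Rx(roll)).
In Python, from plant import r gives the robot as it stands. The module is installed in compiled form; this text tells all that it offers.
- The arm moves only by the shell command python3 -m inch 'ROWS' [FORCE]. ROWS is text: rows parted by semicolons, each of 7 numbers parted by spaces: the shift along the tool's x, y, z in m, then the turn, a rotation vector about the tool's x, y, z in rad, then the opening, from 0 (shut) to 1 (fully open). In form: tx ty tz ax ay az jaw; .... A call has 1 to 20 rows; each row shifts and turns the commanded pose from where the row before left it, along the tool's axes as they then stand; what a row does not reach is not made up. A row lasts 1/12 s, in which the tool goes at most 41.7 mm and 7.16 degrees, less where a joint would pass 70% of its speed; a pose out of reach is approached as far as the arm can. A call with a gripper value outside its range is refused whole. The fingers move at their own pace and stop on an object; FORCE is the grip in N (left out, the last holds). Time passes only in rows, so rows that do not move let the fingers close. It gives the time, the measured TCP pose, the force and the opening at its end, in the units of the state.
- r.get_state(): the state, without advancing time (a new reading comes with each control period).
- r.capture(name): name is "scene" or "top" or "wrist"; returns the picture (384x512x3 uint8, red, green, blue); there is no depth.
- r.camera_params(name): a dict with "vfov" (degrees; the focal length in pixels is half the picture's height over the tangent of half this angle, whatever the lens; pixels are square), "cx", "cy" (the principal point, pixels), "R" (3x3) and "t" (3): a world point X has camera coordinates R X + t. Camera axes: x right, y down, z forward; pixel columns grow to the right and rows downward; lengths in m; the calibration is good to about 2 mm. The wrist camera is an equidistant fisheye: a pixel r from the principal point sees the ray r / f radians off the axis. A picture is of the moment at which its call begins: read the wrist's pose just before it. camera_params takes no time and is no camera call; for the wrist camera it gives the pose at the moment of the call.
- r.close_job(): hands the job in, once; it reports no verdict.
Trained networks look in the newest picture that a camera, given by its name, has taken for a name from the list of things; names that differ only in an ending like _2 or _b are one class to them, and where a whole thing is asked for, a point or a joint stands for the part that bears it (a point fixed in the world has none). Each returns a list of dicts, best first, with "p" (0 to 1); they miss things now and then, are a little off and sometimes report something else, mostly with a low value. They report only what shows in the picture. A call takes as long as a camera call.
- r.recognise(target, camera): "xy" ([column, row] in pixels, amid what is visible of it).
The state is a dict: "time_s": time; "joints": joint angles; "qd": joint speeds; "joint_torque": joint torques, N m; "tcp_pos": TCP position; "eef_rot": TCP orientation; "contact_force": force on the tool from outside, world axes, zero at the start; "moment": the same for the moment, N m; "gripper_width": finger opening in m.
Only numpy, scipy, OpenCV 4.12 (cv2) and the standard library are available. Lean on these libraries where they do the work, as an engineer would, in place of code of your own. Each camera call takes 0.05 s, during which the arm holds its last target.

### The job

Hang the empty blue carrier rack on the two yellow hooks of the stand, label towards you, with its steel bar centred and fully down in both hooks, and let go of it. Then stand every small bottle waiting on the right side of the table upright in the hung rack, one to a bay. Then take the hand reader from its dock, hold it steady for one full second with its red window facing the barcode label on the front of the rack squarely, at the label's height and 3 to 15 cm away, and lay the reader back down flat in its dock, between the rails; leave the wash bottle, the flask and the glass stopper where they are.

Things in the scene. Friction and masses are not known exactly. Their poses are not given: they have to be found in the camera images.
- rack: Blue rack, loose, 0.35 kg, stands empty on the mat. Origin: centre of underside of its tray, 72 (x) x 308 (y) x 60 mm high, floor 4 mm, four bays 62 mm square; z up, -x the label side (to the robot at yaw 0). Steel bar, 10 mm thick, along y at x +62, z 105 mm, between end plates (y +-150, x 29 to 79, 116 mm high). Two rubber bumpers at y +-50, z 20 reach back to x +84 mm.
- rack_grip (a point): Grip point on the rack's black grip tab, a flat upright plate on the middle of the bar: 12 mm thick (rack x), 50 mm wide (rack y), from z = 85 to 140 mm of the rack; this point lies in its middle at z = 125 mm, x = +62 mm of the rack. Axes as the rack.
- rack_bar_left (a point): Point on the bar's axis at rack (62, +110, 105) mm, which belongs in the left hook. Axes as the rack.
- rack_bar_right (a point): Point on the bar's axis at rack (62, -110, 105) mm, which belongs in the right hook. Axes as the rack.
- rack_label (a point): Centre of the white barcode label (80 mm wide, 34 mm high) on the rack's front wall, at rack (-37, 0, 30) mm. Axes as the rack: the label faces along -x.
- bay_1 (a point): Centre of the floor of bay 1 of the rack (bays 1 to 4 from left, +y, to right), at rack (0, +111, 4) mm. Axes as the rack.
- bay_2 (a point): Centre of the floor of bay 2 of the rack (bays 1 to 4 from left, +y, to right), at rack (0, +37, 4) mm. Axes as the rack.
- bay_3 (a point): Centre of the floor of bay 3 of the rack (bays 1 to 4 from left, +y, to right), at rack (0, -37, 4) mm. Axes as the rack.
- bay_4 (a point): Centre of the floor of bay 4 of the rack (bays 1 to 4 from left, +y, to right), at rack (0, -111, 4) mm. Axes as the rack.
- stand: Fixed stand. Origin on the mat below the middle between the two hook seats; x away from the robot at yaw 0, y left. Base 90 x 270 x 12 mm; posts 16 mm square, 170 mm high at y +-110 mm, front faces at x +25 mm, a yellow upturned V hook on the front of each; between them only a 14 mm rod at z 65 mm, front at x +25 mm, on which the hung rack's bumpers lean (3 mm off it when upright).
- hook_left (a point): Where the axis of the 10 mm bar lies when fully down in the left hook: stand (0, +110, 150) mm. The hook is a V open upward, 14 mm wide along y: its rear arm slopes at 45 degrees, its front arm at 65; the mouth reaches 10 mm to the front (-x) and 12 mm to the rear of this point, the arm tips 12 mm above it, the underside 20 mm below. Axes as the stand.
- hook_right (a point): The same for the right hook: stand (0, -110, 150) mm. Axes as the stand.
- reader: Loose hand reader, a white block with black nose and red window: 96 mm (x) by 34 mm (y) by 42 mm high, 0.15 kg. Origin: centre of its underside; +x points out of the red window, z up. At the start it lies in its dock.
- reader_window (a point): Centre of the reader's red window, at reader (48, 0, 21) mm. Axes as the reader: +x is the direction it looks.
- dock: Fixed grey dock: a flat pad 110 mm (x) by 64 mm (y), its top 6 mm above the mat, with two rails along x rising to 10 mm, 44 mm apart inside. Origin: centre of its underside. The docked reader lies on the pad with its origin 6 mm above this one, its long axis along the dock's x.
- mat: Fixed thin smooth grey-blue bench mat, 355 (x) by 680 (y) by 3 mm, on which everything stands: its top is 3 mm above the table. Origin: centre of its underside.
- guard: Fixed L-shaped grey guard, 55 mm high and 6 mm thick, round the rear right corner of the mat, which keeps the bottles on the table. Origin: its outer corner, on the mat; one wall runs 265 mm along -x, the other 205 mm along +y.
- bottle_white_a: White plastic bottle, 52 mm in diameter; origin at the centre of its underside, z up along it. 113 mm tall with a ribbed screw cap 38 mm in diameter over the top 23 mm (90 to 113 mm up); part full, bottom-heavy, 210 g.
- bottle_white_b: White plastic bottle, 52 mm in diameter; origin at the centre of its underside, z up along it. 113 mm tall with a ribbed screw cap 38 mm in diameter over the top 23 mm (90 to 113 mm up); part full, bottom-heavy, 210 g.
- bottle_amber_a: Amber glass bottle, 52 mm in diameter; origin at the centre of its underside, z up along it. 116 mm tall with a black screw cap 35 mm in diameter; the sloping shoulder begins near 70 mm up and the cap stands clear from about 94 mm up to 116 mm; part full, bottom-heavy, 340 g.
- bottle_amber_b: Amber glass bottle, 52 mm in diameter; origin at the centre of its underside, z up along it. 116 mm tall with a black screw cap 35 mm in diameter; the sloping shoulder begins near 70 mm up and the cap stands clear from about 94 mm up to 116 mm; part full, bottom-heavy, 340 g.
- wash_bottle: Squeeze wash bottle with a red bent spout, 73 by 90 by 204 mm, a bystander; origin at the centre of its underside.
- flask: Glass conical flask, 68 mm in diameter and 127 mm tall, a bystander; origin at the centre of its underside.
- glass_stopper: Large flat glass stopper, 68 mm in diameter and 37 mm high, a bystander at the front of the table; origin at the centre of its underside.

How it is judged (in metres and radians):
On the way, in this order (a step that is already met when the one before it is completed fails the run):
1. the rack hangs with its bar seated and centred in both hooks, let go (x of rack_bar_left in the frame of hook_left between -0.006 and 0.006 m and y of rack_bar_left in the frame of hook_left between -0.02 and 0.02 m and z of rack_bar_left in the frame of hook_left between -0.004 and 0.004 m and x of rack_bar_right in the frame of hook_right between -0.006 and 0.006 m and y of rack_bar_right in the frame of hook_right between -0.02 and 0.02 m and z of rack_bar_right in the frame of hook_right between -0.004 and 0.004 m and angle between rack's own z axis and vertical below 0.12 rad and contact force between the fingers and rack below 0.1 N), for 0.3 s.
2. every bottle present stands upright in a bay of the hung rack (x of rack_bar_left in the frame of hook_left between -0.006 and 0.006 m and y of rack_bar_left in the frame of hook_left between -0.02 and 0.02 m and z of rack_bar_left in the frame of hook_left between -0.004 and 0.004 m and x of rack_bar_right in the frame of hook_right between -0.006 and 0.006 m and y of rack_bar_right in the frame of hook_right between -0.02 and 0.02 m and z of rack_bar_right in the frame of hook_right between -0.004 and 0.004 m and angle between rack's own z axis and vertical below 0.12 rad and x of bottle_white_a in the frame of rack between -0.02 and 0.02 m and y of bottle_white_a in the frame of rack between -0.15 and 0.15 m and z of bottle_white_a in the frame of rack between -0.002 and 0.012 m and angle between each of bottle_white_a, bottle_white_b, bottle_amber_a, bottle_amber_b's own z axis and vertical below 0.15 rad and x of bottle_white_b in the frame of rack between -0.02 and 0.02 m and y of bottle_white_b in the frame of rack between -0.15 and 0.15 m and z of bottle_white_b in the frame of rack between -0.002 and 0.012 m and x of bottle_amber_a in the frame of rack between -0.02 and 0.02 m and y of bottle_amber_a in the frame of rack between -0.15 and 0.15 m and z of bottle_amber_a in the frame of rack between -0.002 and 0.012 m and x of bottle_amber_b in the frame of rack between -0.02 and 0.02 m and y of bottle_amber_b in the frame of rack between -0.15 and 0.15 m and z of bottle_amber_b in the frame of rack between -0.002 and 0.012 m), for 0.3 s.
3. the held reader's window faces the label squarely, 3 to 15 cm away, steady for one second (x of rack_label in the frame of reader_window between 0.03 and 0.15 m and y of rack_label in the frame of reader_window between -0.025 and 0.025 m and z of rack_label in the frame of reader_window between -0.02 and 0.02 m and angle between the x axis of reader and the x axis of rack, either way round below 0.35 rad and linear speed of reader below 0.03 m/s and angular speed of reader below 0.3 rad/s and contact force between the fingers and reader above 0.5 N), for 1 s.
At the end, for the whole second after the job is handed in: The bar is seated in both hooks (4 mm in height, 6 mm in depth, 20 mm sideways), every bottle present stands upright (0.15 rad) on a bay floor, the reader lies flat on the dock between the rails (25 mm along, 10 mm across, 0.2 rad, either way round), all at rest (all of step 2 and x of reader in the frame of dock between -0.025 and 0.025 m and y of reader in the frame of dock between -0.01 and 0.01 m and z of reader in the frame of dock between 0.002 and 0.01 m and angle between the x axis of reader and the x axis of dock, either way round below 0.2 rad and angle between reader's own z axis and vertical below 0.1 rad and linear speed of each of bottle_white_a, bottle_white_b, bottle_amber_a, bottle_amber_b, rack, reader below 0.02 m/s); the robot touches nothing.
It fails at once if the wash bottle, flask or glass stopper is moved more than 4 cm or tipped (distance of any of wash_bottle, flask, glass_stopper from where it was at the start of the episode above 0.04 m or angle between any of wash_bottle, flask, glass_stopper's own z axis and vertical above 0.5 rad).
Of bottle_white_a, bottle_white_b, bottle_amber_a, bottle_amber_b only 3 to 4 are there at a start; the rules pass over those that are not, and their reading is None.
At some moment in a run one of bottle_white_a, bottle_white_b, bottle_amber_a, bottle_amber_b may be knocked a few centimetres aside while the robot is not near it.
It also fails if it takes over 192 s, if anything falls off the work surface, if the arm or the gripper's body presses on something with over 40 N, if the wrist force passes 120 N, or if a joint passes its speed limit or range.

## Working session

There is one attempt and no reset: what is moved stays moved. The work goes in short steps, Python scripts to look and compute and a shell command to move; the robot and the scene stay as the last step left them, time stands still between calls to the robot, and variables do not carry over. Pictures are saved under pics/ and viewed, and the job is handed in when it is done.

```bash
mkdir -p pics; ls; cat > h.py <<'E'
import numpy as np, cv2
from plant import r
def snap(n,f):
    im=r.capture(n); cv2.imwrite('pics/'+f,im[:,:,::-1]); return im
def proj(n,X):
    c=r.camera_params(n); f=192/np.tan(np.radians(c['vfov'])/2)
    p=np.array(c['R'])@np.array(X)+np.array(c['t'])
    if n=='wrist':
        th=np.arctan2(np.hypot(p[0],p[1]),p[2]); ph=np.arctan2(p[1],p[0])
        return np.array([c['cx']+f*th*np.cos(ph),c['cy']+f*th*np.sin(ph)])
    return np.array([c['cx']+f*p[0]/p[2],c['cy']+f*p[1]/p[2]])
def ray(n,uv,c=None):
    c=c or r.camera_params(n); f=192/np.tan(np.radians(c['vfov'])/2)
    x=(uv[0]-c['cx'])/f;y=(uv[1]-c['cy'])/f
    if n=='wrist':
        th=np.hypot(x,y); d=np.array([x/th*np.sin(th),y/th*np.sin(th),np.cos(th)]) if th>0 else np.array([0,0,1.])
    else: d=np.array([x,y,1.])
    R=np.array(c['R']);t=np.array(c['t'])
    return -R.T@t, R.T@d
def onz(n,uv,z):
    o,d=ray(n,uv); return o+d*(z-o[2])/d[2]
def st():
    s=r.get_state(); 
    for k in ['time_s','joints','tcp_pos','eef_rot','contact_force','gripper_width']: print(k,np.round(s[k],4))
E
python3 - <<'E'
from h import *
st()
for n in ['scene','top','wrist']:
    snap(n,n+'0.png'); c=r.camera_params(n); print(n,c['vfov'],c['cx'],c['cy'],np.round(-np.array(c['R']).T@np.array(c['t']),3))
E
```

```text
pics
time_s 0.0
joints [-4.68039e+01  2.05923e+01  6.33900e-01 -1.99000e-02 -7.01349e+01
 -1.65050e+01]
tcp_pos [ 0.3029 -0.6027  0.2256]
eef_rot [ 1.799052e+02 -8.500000e-03 -1.533157e+02]
contact_force [-0.1602 -0.1309  0.611 ]
gripper_width 0.0876
scene 50.93301876425311 252.63431784597284 185.94587986702373 [-0.277 -0.597  0.639]
top 43.58190555886117 255.01319080877153 195.7846966800497 [ 0.235 -0.003  1.587]
wrist 65.70646984690485 256.63781055678487 191.5921124365941 [ 0.234 -0.637  0.384]
```

View pics/scene0.png

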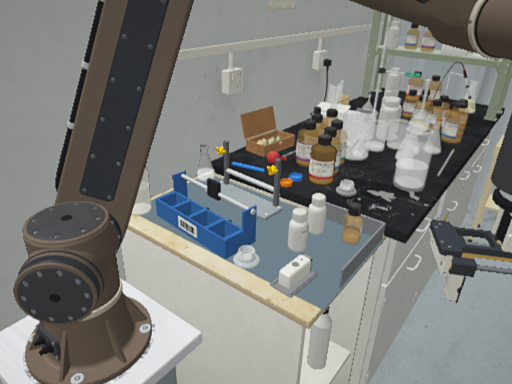

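View pics/top0.png

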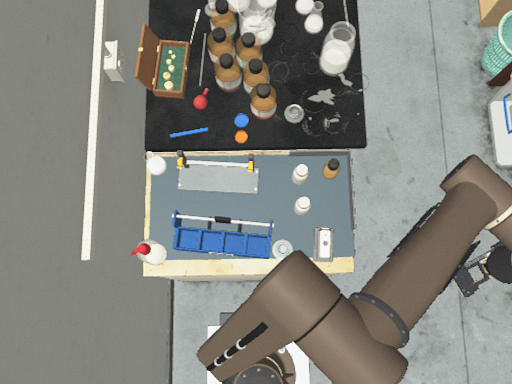

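View pics/wrist0.png

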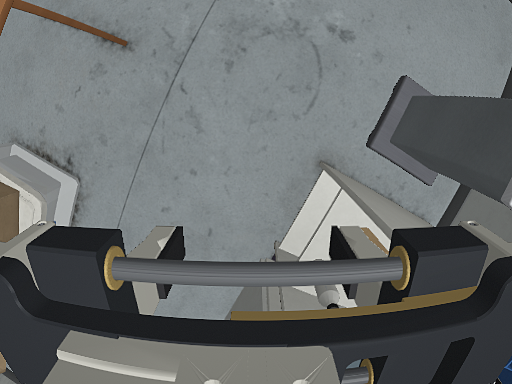

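```bash
python3 - <<'E'
from h import *
H={'rack':.05,'rack_grip':.143,'rack_label':.033,'stand':.1,'hook_left':.15,'hook_right':.15,'reader':.051,'dock':.01,'bottle_white_a':.1,'bottle_amber_a':.1,'wash_bottle':.1,'flask':.06,'glass_stopper':.03,'bay_1':.007,'bay_4':.007}
for n in ['top','scene']:
  for k,z in H.items():
    for d in r.recognise(k,n)[:4]:
        if d['p']>.3: print(n,k,round(d['p'],2),np.round(d['xy'],1),np.round(onz(n,d['xy'],z),3))
st()
E
```

```text
top rack 0.84 [221.4 238.2] [0.423 0.107 0.05 ]
top rack_grip 0.94 [222.1 236.4] [0.417 0.098 0.143]
top rack_label 0.76 [224.5 239.9] [0.419 0.098 0.033]
top stand 0.55 [218.6 177.1] [0.613 0.112 0.1  ]
top hook_left 0.76 [217.5 175.9] [0.604 0.111 0.15 ]
top hook_right 0.82 [219.8 177.7] [0.598 0.104 0.15 ]
top reader 0.59 [321.1 242.1] [ 0.404 -0.213  0.051]
top dock 0.84 [321.1 246.1] [ 0.396 -0.217  0.01 ]
top dock 0.65 [217.6 175.5] [0.641 0.122 0.01 ]
top bottle_white_a 0.67 [302.3 173.3] [ 0.62  -0.156  0.1  ]
top bottle_white_a 0.5 [302.8 206.7] [ 0.512 -0.153  0.1  ]
top bottle_amber_a 0.67 [332.  168.4] [ 0.635 -0.252  0.1  ]
top bottle_amber_a 0.58 [220.6 238.8] [0.415 0.106 0.1  ]
top wash_bottle 0.66 [150.6 252.9] [0.375 0.322 0.1  ]
top wash_bottle 0.4 [348.5 156. ] [ 0.675 -0.307  0.1  ]
top flask 0.79 [156.6 163.7] [0.672 0.319 0.06 ]
top flask 0.58 [218.3 239.8] [0.417 0.116 0.06 ]
top glass_stopper 0.69 [280.7 248.2] [ 0.389 -0.084  0.03 ]
top bay_1 0.8 [219.6 237.7] [0.43  0.116 0.007]
top bay_4 0.8 [219.6 237.7] [0.43  0.116 0.007]
scene rack 0.59 [205.3 219.7] [
[... 923 characters left out ...]
  0.1  ]
scene wash_bottle 0.81 [140.4 198. ] [0.323 0.237 0.1  ]
scene wash_bottle 0.54 [350.5 225.9] [ 0.567 -0.279  0.1  ]
scene flask 0.98 [205.6 166.5] [0.662 0.313 0.06 ]
scene flask 0.48 [204.9 221.6] [0.394 0.061 0.06 ]
scene glass_stopper 0.77 [245.9 254.4] [ 0.381 -0.091  0.03 ]
scene glass_stopper 0.66 [281.9 246.4] [ 0.468 -0.142  0.03 ]
scene bay_1 0.62 [205.9 220.4] [0.462 0.124 0.007]
scene bay_4 0.62 [205.9 220.4] [0.462 0.124 0.007]
time_s 1.65
joints [-4.68068e+01  2.05482e+01  6.81700e-01  8.00000e-04 -7.01360e+01
 -1.65078e+01]
tcp_pos [ 0.3031 -0.6031  0.2265]
eef_rot [ 1.799978e+02 -1.400000e-03 -1.533144e+02]
contact_force [-0.1486  0.5592  0.1383]
gripper_width 0.0872
```

```bash
python3 - <<'E'
import cv2
im=cv2.imread('pics/top0.png')
cv2.imwrite('pics/t_zoom.png',cv2.resize(im[145:270,140:285],None,fx=5.4,fy=4.8*1.125/1,interpolation=cv2.INTER_CUBIC)[:600])
im=cv2.imread('pics/scene0.png')
cv2.imwrite('pics/s_zoom.png',cv2.resize(im[135:300,130:350],None,fx=3.6,fy=3.6,interpolation=cv2.INTER_CUBIC))
E
```

```text
(no output)
```

View pics/s_zoom.png

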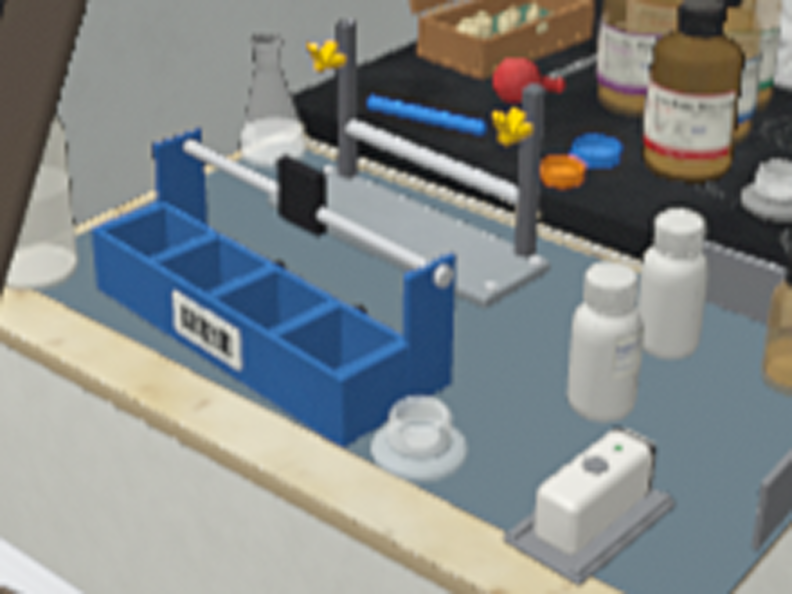

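```bash
python3 - <<'E'
import cv2
im=cv2.imread('pics/top0.png')
def z(y0,y1,x0,x1,s,f):
    a=cv2.resize(im[y0:y1,x0:x1],None,fx=s,fy=s,interpolation=cv2.INTER_CUBIC); cv2.imwrite(f,a)
z(200,270,160,290,6,'pics/tz1.png'); z(145,205,160,290,6,'pics/tz2.png'); z(155,265,285,350,5,'pics/tz3.png')
E
```

```text
(no output)
```

View pics/tz1.png

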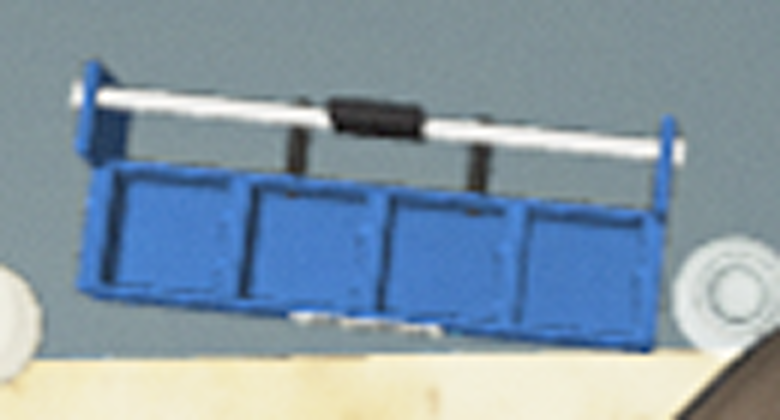

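View pics/tz2.png

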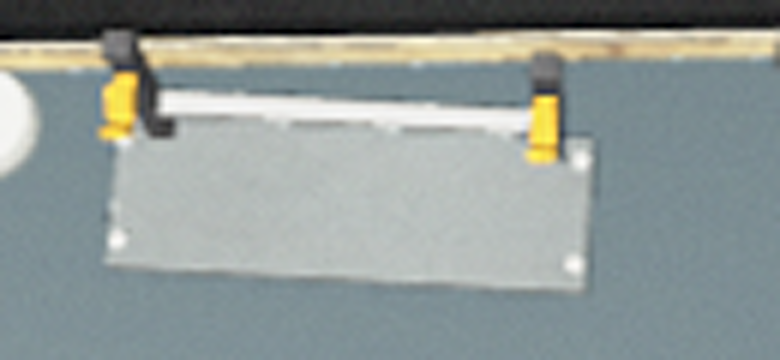

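View pics/tz3.png

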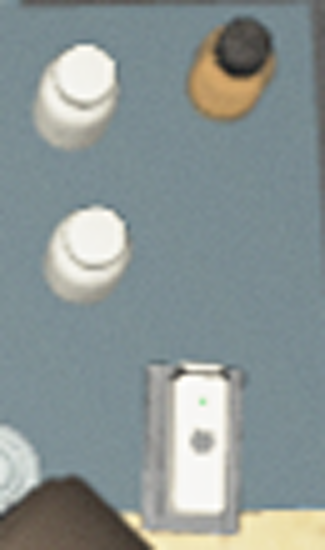

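```bash
cat > fit.py <<'E'
from h import *
from scipy.optimize import least_squares
def fit(obs,z0,x0,w=None):
    # obs: list (cam, local xyz m, uv)
    def res(p):
        c,s=np.cos(p[2]),np.sin(p[2]); out=[]
        for n,l,uv in obs:
            X=[p[0]+c*l[0]-s*l[1],p[1]+s*l[0]+c*l[1],z0+l[2]]
            out+=list(proj(n,X)-uv)
        return np.array(out)
    q=least_squares(res,x0,loss='soft_l1',f_scale=1.)
    print('x,y',np.round(q.x[:2],4),'yaw',round(np.degrees(q.x[2]),2)); print(np.round(res(q.x).reshape(-1,2),1).tolist())
    return q.x
def T(off,s,p): return np.array([off[0]+(p[0]+.5)/s-.5,off[1]+(p[1]+.5)/s-.5])
E
python3 - <<'E'
from fit import *
t1=lambda a,b:T((160,200),6,(a,b)); t2=lambda a,b:T((160,145),6,(a,b)); t3=lambda a,b:T((285,155),5,(a,b)); s=lambda a,b:T((130,135),3.6,(a,b))
m=1e-3
R=[('top',(-36*m,154*m,60*m),t1(81,291)),('top',(-36*m,-154*m,60*m),t1(651,347)),('top',(79*m,150*m,116*m),t1(94,62)),('top',(79*m,-150*m,116*m),t1(669,118)),
('top',(62*m,0,140*m),t1(380,105)),('top',(36*m,154*m,60*m),t1(98,163)),('top',(36*m,-154*m,60*m),t1(656,213))]
S=[('scene',(-36*m,154*m,60*m),s(94,228)),('scene',(-36*m,-154*m,60*m),s(344,380)),('scene',(-36*m,-154*m,0),s(345,442)),('scene',(-37*m,0,30*m),s(207,329)),('scene',(62*m,0,140*m),s(305,163))]
fit(R,.003,[.42,.1,-.09]);fit(S,.003,[.42,.1,-.09]);fit(R+S,.003,[.42,.1,-.09])
print('stand')
Q=[('top',(33*m,110*m,170*m),t2(119,43)),('top',(33*m,-110*m,170*m),t2(545,66)),('top',(-11*m,110*m,161*m),t2(118,136)),('top',(-11*m,-110*m,161*m),t2(542,160))]
fit(Q,.003,[.6,.1,-.05])
B=[t2(107,265),t2(583,290),t2(592,140)]
for b in B: print(np.round(onz('top',b,.015),4))
Q2=[('scene',(33*m,110*m,170*m),s(346,22)),('scene',(33*m,-110*m,170*m),s(533,90))]
fit(Q+Q2,.003,[.6,.1,-.05])
print('dock')
D=[('top',(55*m,32*m,6*m),t3(147,365)),('top',(-55*m,32*m,6*m),t3(143,528)),('top',(-55*m,-32*m,6*m),t3(238,534)),('top',(55*m,-32*m,6*m),t3(243,372))]
fit(D,.003,[.4,-.2,0])
E=[('top',(-48*m,17*m,42*m),t3(170,514)),('top',(-48*m,-17*m,42*m),t3(224,514)),('top',(48*m,17*m,42*m),t3(174,367)),('top',(48*m,-17*m,42*m),t3(227,367))]
fit(E,.009,[.4,-.2,0])
print('bottles')
for p,z in (((84,73),.116),((96,236),.116),((244,46),.119)): print(np.round(onz('top',t3(*p),z),4))
for p in ((610,282),(681,222)): print(np.round(onz('scene',s(*p),.116),4))
E
```

```text
x,y [0.4103 0.105 ] yaw -6.52
[[-0.8, 0.2], [0.8, 0.2], [0.0, -0.2], [0.3, -0.4], [-0.8, 1.3], [-0.7, -0.9], [2.0, -0.1]]
x,y [0.414  0.1078] yaw -6.68
[[-0.3, -0.8], [0.1, -0.5], [-0.1, 1.7], [0.5, 0.0], [-0.3, -0.1]]
x,y [0.4112 0.1055] yaw -6.62
[[-1.0, -0.2], [0.6, -0.0], [-0.1, -0.5], [0.2, -0.6], [-1.0, 1.0], [-0.9, -1.2], [1.9, -0.3], [-0.5, -0.2], [0.1, 0.3], [-0.1, 2.5], [0.3, 0.7], [-0.4, 0.5]]
stand
x,y [0.634 0.119] yaw -4.28
[[-0.0, 0.5], [0.5, 0.5], [-0.7, -0.4], [0.2, -0.6]]
[0.5966 0.2566 0.015 ]
[ 0.5773 -0.0096  0.015 ]
[ 0.6639 -0.0163  0.015 ]
x,y [0.6333 0.1198] yaw -4.31
[[-0.3, 0.7], [0.2, 0.7], [-0.9, -0.2], [-0.1, -0.3], [0.5, 0.2], [0.8, -0.2]]
dock
x,y [ 0.4013 -0.2246] yaw -4.46
[[-0.0, -0.3], [-0.4, 0.4], [0.2, 0.4], [0.1, -0.6]]
x,y [ 0.4026 -0.2228] yaw -3.8
[[0.1, -0.0], [0.0, 0.5], [-0.0, -0.5], [-0.1, -0.0]]
bottles
[ 0.6295 -0.152   0.116 ]
[ 0.5242 -0.1555  0.116 ]
[ 0.6445 -0.2537  0.119 ]
[ 0.5139 -0.1582  0.116 ]
[ 0.6279 -0.1521  0.116 ]
```

```bash
cat > go.py <<'E'
import sys
from h import *
from scipy.spatial.transform import Rotation as Ro
def need(x,y,z,yaw,rot=None):
    s=r.get_state(); R0=Ro.from_euler('xyz',s['eef_rot'],degrees=True)
    R1=Ro.from_euler('xyz',rot if rot else [180,0,yaw],degrees=True)
    d=np.array([x,y,z])-s['tcp_pos']
    rv=(R0.inv()*R1).as_rotvec()
    print('t',round(s['time_s'],2),'tcp',np.round(s['tcp_pos'],4),'rot',np.round(s['eef_rot'],2),'F',np.round(s['contact_force'],1),'w',round(s['gripper_width'],4))
    print('turn',np.round(rv,4),'deg',round(np.degrees(np.linalg.norm(rv)),1),'| shift in present axes',np.round(R0.inv().apply(d),4),'| after turn',np.round(R1.inv().apply(d),4),'world',np.round(d,4))
if __name__=='__main__': need(*map(float,sys.argv[1:5]))
E
python3 go.py 0.473 0.098 0.2 -96.6
python3 -m inch '0 0 0 0 0 -0.11 0.6;0 0 0 0 0 -0.11 0.6;0 0 0 0 0 -0.11 0.6;0 0 0 0 0 -0.11 0.6;0 0 0 0 0 -0.11 0.6;0 0 0 0 0 -0.11 0.6;0 0 0 0 0 -0.11 0.6;0 0 0 0 0 -0.11 0.6;0 0 0 0 0 -0.11 0.6'
python3 go.py 0.473 0.098 0.2 -96.6
```

```text
t 1.65 tcp [ 0.3031 -0.6031  0.2265] rot [ 180.     -0.   -153.31] F [-0.1  0.6  0.1] w 0.0872
turn [ 0.     -0.     -0.9899] deg 56.7 | shift in present axes [-0.4666  0.5501  0.0266] | after turn [-0.716  -0.0882  0.0265] world [ 0.1699  0.7011 -0.0265]
time_s: 2.4
tcp_pos: [0.3031, -0.6031, 0.2265]
eef_rot: [180.0, 0.0, -96.3]
contact_force: [0.1, -0.2, -0.4]
gripper_width: 0.0529
t 2.4 tcp [ 0.3031 -0.6031  0.2265] rot [180.     0.   -96.27] F [ 0.1 -0.2 -0.4] w 0.0529
turn [0.0001 0.     0.0057] deg 0.3 | shift in present axes [-0.7154 -0.0922  0.0265] | after turn [-0.7159 -0.0881  0.0265] world [ 0.1699  0.7011 -0.0265]
```

```bash

python3 -m inch '-0.02 -0.0044 0 0 0 0.0057 0.6;-0.0378 -0.0044 0 0 0 0 0.6;-0.0378 -0.0044 0 0 0 0 0.6;-0.0378 -0.0044 0 0 0 0 0.6;-0.0378 -0.0044 0 0 0 0 0.6;-0.0378 -0.0044 0 0 0 0 0.6;-0.0378 -0.0044 0 0 0 0 0.6;-0.0378 -0.0044 0 0 0 0 0.6;-0.0378 -0.0044 0 0 0 0 0.6;-0.0378 -0.0044 0 0 0 0 0.6;-0.0378 -0.0044 0 0 0 0 0.6;-0.0378 -0.0044 0 0 0 0 0.6;-0.0378 -0.0044 0 0 0 0 0.6;-0.0378 -0.0044 0 0 0 0 0.6;-0.0378 -0.0044 0 0 0 0 0.6;-0.0378 -0.0044 0 0 0 0 0.6;-0.0378 -0.0044 0 0 0 0 0.6;-0.0378 -0.0044 0 0 0 0 0.6;-0.02 -0.0044 0 0 0 0 0.6;-0.012 -0.0044 0 0 0 0 0.6'
python3 go.py 0.473 0.098 0.2 -96.6
python3 - <<'E'
from h import *
snap('wrist','w1.png'); snap('top','top1.png')
print(proj('wrist',[.4727,.0984,.143]))
for k in ['rack_grip']: 
  for d in r.recognise(k,'wrist')[:2]: print(d, onz('wrist',d['xy'],.143))
E
```

```text
time_s: 4.07
tcp_pos: [0.4745, 0.0785, 0.2268]
eef_rot: [-180.0, 0.0, -96.8]
contact_force: [-0.5, 0.0, 1.0]
gripper_width: 0.0521
t 4.07 tcp [0.4745 0.0785 0.2268] rot [-1.7997e+02  3.0000e-02 -9.6770e+01] F [-0.5  0.   1. ] w 0.0521
turn [-0.0006  0.0005 -0.0029] deg 0.2 | shift in present axes [-0.0192  0.0038  0.0268] | after turn [-0.0192  0.0037  0.0268] world [-0.0015  0.0195 -0.0268]
[262.35698861 219.13390374]
{'xy': [298.2, 148.5], 'p': 0.82} [0.43563853 0.03890292 0.143     ]
```

View pics/w1.png

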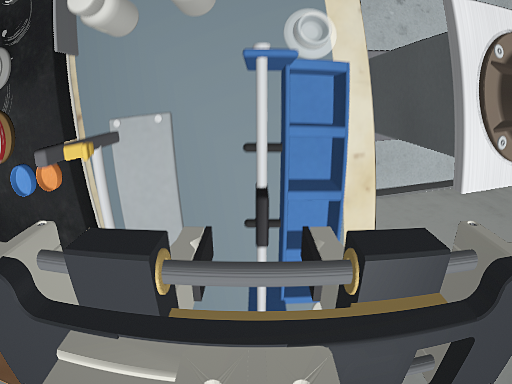

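View pics/top1.png

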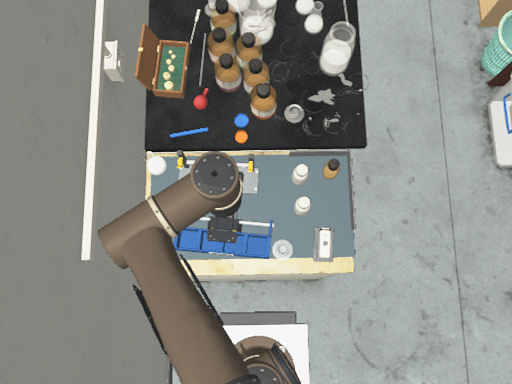

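```bash

python3 -m inch '0 0 0 0 0 0 0.6;0 0 0 0 0 0 0.6'
python3 go.py 0.4727 0.0984 0.109 -96.6
```

```text
time_s: 4.38
tcp_pos: [0.4737, 0.0749, 0.2266]
eef_rot: [180.0, -0.0, -97.0]
contact_force: [-0.1, -0.4, -0.2]
gripper_width: 0.0527
t 4.38 tcp [0.4737 0.0749 0.2266] rot [179.99  -0.   -96.98] F [-0.1 -0.4 -0.2] w 0.0527
turn [ 0.0001 -0.0001 -0.0066] deg 0.4 | shift in present axes [-0.0232  0.0038  0.1176] | after turn [-0.0233  0.0037  0.1176] world [-0.001   0.0235 -0.1176]
```

```bash

python3 -m inch '-0.012 0.002 0.005 0 0 -0.0066 0.6;-0.0113 0.0017 0.02 0 0 0 0.6;0 0 0.025 0 0 0 0.6;0 0 0.025 0 0 0 0.6;0 0 0.02 0 0 0 0.6;0 0 0.015 0 0 0 0.6;0 0 0.0076 0 0 0 0.6;0 0 0 0 0 0 0.6;0 0 0 0 0 0 0.6' 
python3 go.py 0.4727 0.0984 0.109 -96.6
python3 - <<'E'
from h import *
snap('wrist','w2.png'); 
E
```

```text
time_s: 5.13
tcp_pos: [0.4733, 0.0993, 0.1093]
eef_rot: [-180.0, -0.0, -96.6]
contact_force: [-0.4, 0.6, 0.2]
gripper_width: 0.0528
t 5.13 tcp [0.4733 0.0993 0.1093] rot [-1.7999e+02 -1.0000e-02 -9.6560e+01] F [-0.4  0.6  0.2] w 0.0528
turn [-0.0001 -0.0002  0.0008] deg 0.0 | shift in present axes [0.0009 0.0005 0.0003] | after turn [0.0009 0.0005 0.0003] world [-0.0006 -0.0009 -0.0003]
```

View pics/w2.png

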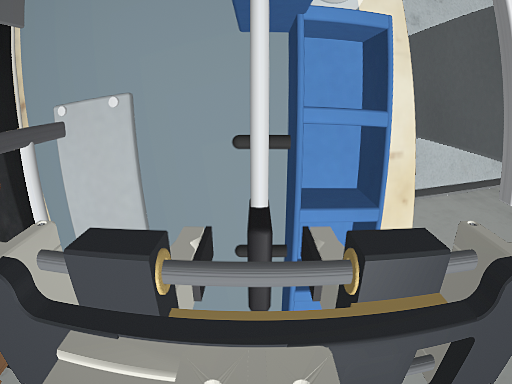

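```bash

python3 -m inch '0 0 0 0 0 0 0;0 0 0 0 0 0 0;0 0 0 0 0 0 0;0 0 0 0 0 0 0;0 0 0 0 0 0 0;0 0 0 0 0 0 0;0 0 0 0 0 0 0;0 0 -0.005 0 0 0 0;0 0 -0.015 0 0 0 0;0 0 -0.02 0 0 0 0;0 0 -0.02 0 0 0 0;0 0 -0.02 0 0 0 0;0 0 -0.01 0 0 0 0;0 0 0 0 0 0 0;0 0 0 0 0 0 0' 60
python3 go.py 0.634 0.1195 0.22 -94.3
python3 - <<'E'
from h import *
snap('wrist','w3.png');snap('top','top3.png');snap('scene','sc3.png')
E
```

```text
time_s: 6.43
tcp_pos: [0.4728, 0.0996, 0.1986]
eef_rot: [180.0, 0.0, -96.6]
contact_force: [-0.9, -0.1, -4.2]
gripper_width: 0.0119
t 6.43 tcp [0.4728 0.0996 0.1986] rot [ 1.800e+02  4.000e-02 -9.655e+01] F [-0.9 -0.1 -4.2] w 0.0119
turn [ 0.0001  0.0007 -0.0393] deg 2.3 | shift in present axes [-0.0382 -0.1579 -0.0214] | after turn [-0.032  -0.1592 -0.0214] world [0.1612 0.0199 0.0214]
```

View pics/w3.png

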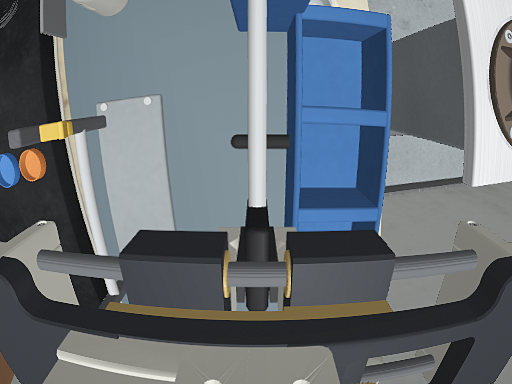

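View pics/sc3.png

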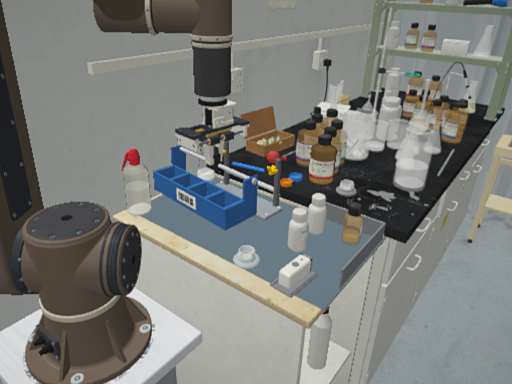

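```bash

python3 -m inch '0 0 -0.01 0 0 -0.02 0;-0.003 -0.015 0 0 0 -0.0193 0;-0.004 -0.02 0 0 0 0 0;-0.005 -0.025 0 0 0 0 0;-0.005 -0.025 0 0 0 0 0;-0.005 -0.025 0 0 0 0 0;-0.005 -0.02 0 0 0 0 0;-0.005 -0.015 0 0 0 0 0;0 -0.01 0 0 0 0 0;0 0 0 0 0 0 0;0 0 0 0 0 0 0;0 0 0 0 0 0 0'
python3 go.py 0.634 0.1195 0.154 -94.3
python3 - <<'E'
from h import *
snap('wrist','w4.png');snap('top','top4.png');snap('scene','sc4.png')
import cv2
im=cv2.imread('pics/sc4.png'); cv2.imwrite('pics/sc4z.png',cv2.resize(im[130:260,130:310],None,fx=4.4,fy=4.4,interpolation=cv2.INTER_CUBIC))
E
```

```text
time_s: 7.58
tcp_pos: [0.6292, 0.1192, 0.2088]
eef_rot: [179.9, -0.0, -94.3]
contact_force: [-0.3, 1.3, -3.5]
gripper_width: 0.0118
t 7.58 tcp [0.6292 0.1192 0.2088] rot [ 1.7995e+02 -2.0000e-02 -9.4280e+01] F [-0.3  1.3 -3.5] w 0.0118
turn [ 0.0009 -0.0003  0.0004] deg 0.1 | shift in present axes [-0.0006 -0.0048  0.0548] | after turn [-0.0006 -0.0047  0.0548] world [ 0.0048  0.0003 -0.0548]
```

View pics/w4.png

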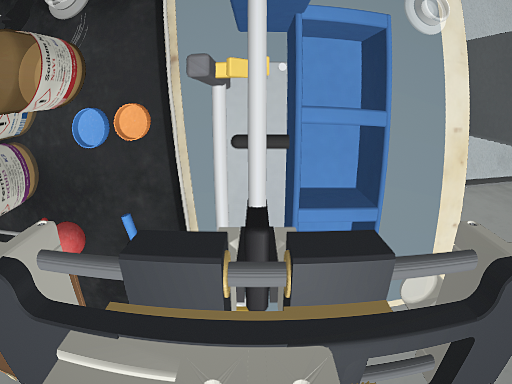

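View pics/sc4z.png

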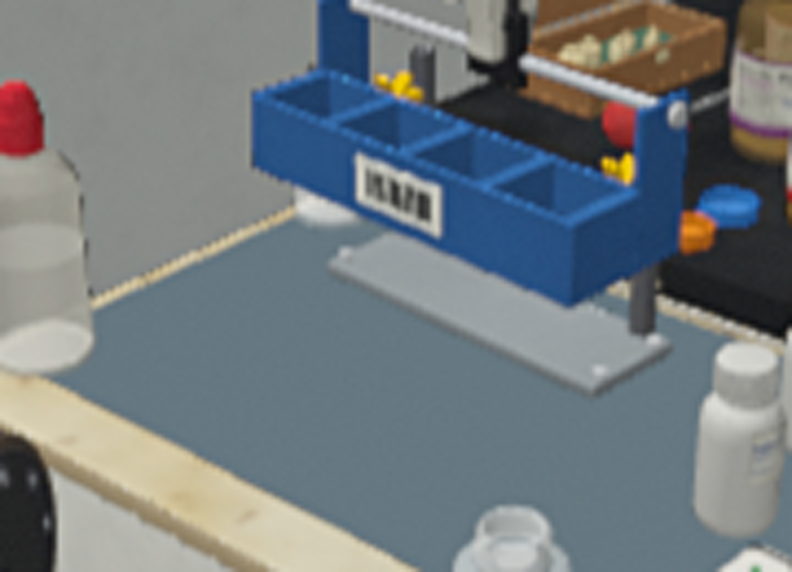

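```bash

python3 - <<'E'
from h import *
a=np.radians(-4.3);c,s=np.cos(a),np.sin(a)
for l in [(-10,-110,162),(12,-110,162),(-10,-103,162),(-10,-117,162),(25,-102,170),(25,-118,170),(41,-102,170),(41,-118,170)]:
    l=np.array(l)*1e-3; X=[.634+c*l[0]-s*l[1],.1195+s*l[0]+c*l[1],.003+l[2]]; print(np.round(l*1000),np.round(proj('wrist',X),1))
im=cv2.imread('pics/w4.png'); cv2.imwrite('pics/w4z.png',cv2.resize(im[30:110,170:310],None,fx=5.6,fy=5.6,interpolation=cv2.INTER_CUBIC))
E
```

```text
[ -10. -110.  162.] [265.8  57.6]
[  12. -110.  162.] [232.8  57.9]
[ -10. -103.  162.] [265.8  67.7]
[ -10. -117.  162.] [265.8  47.7]
[  25. -102.  170.] [211.8  68.6]
[  25. -118.  170.] [211.8  44.9]
[  41. -102.  170.] [187.7  69.8]
[  41. -118.  170.] [187.8  46.4]
```

View pics/w4z.png

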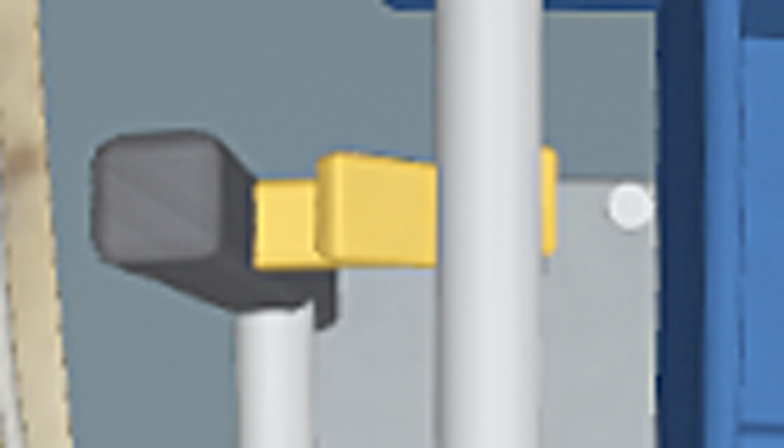

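```bash

python3 - <<'E'
from h import *
s=r.get_state();p=s['tcp_pos'];a=np.radians(s['eef_rot'][2]+90);c,sn=np.cos(a),np.sin(a)
for l in [(62,-25,140),(62,25,140),(36,-154,60),(-36,-154,60),(36,-146,116),(79,-146,116),(84,-50,20),(84,-55,20),(84,-45,20)]:
    d=np.array(l)*1e-3-[.062,0,.106]; X=[p[0]+c*d[0]-sn*d[1],p[1]+sn*d[0]+c*d[1],p[2]+d[2]]; print(l,np.round(proj('wrist',X),1))
E
```

```text
(62, -25, 140) [257.6 223.4]
(62, 25, 140) [257.5 309.7]
(36, -154, 60) [295.4  -1.3]
(-36, -154, 60) [391.9  10.2]
(36, -146, 116) [308.9 -22.5]
(79, -146, 116) [223.8 -23.7]
(84, -50, 20) [230.7 137.9]
(84, -55, 20) [230.6 131.8]
(84, -45, 20) [230.8 143.8]
```

View pics/top4.png

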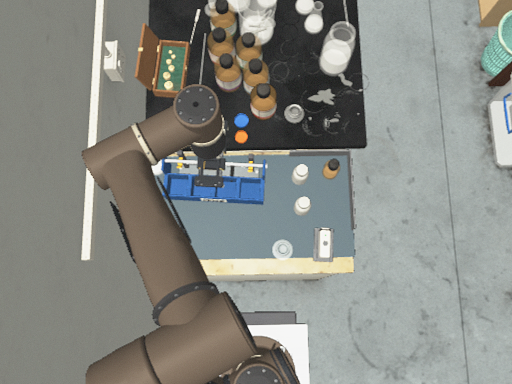

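```bash

python3 -m inch '-0.0044 -0.0053 0.003 0 0 0 0;0 0 0.01 0 0 0 0;0 0 0.012 0 0 0 0;0 0 0.01 0 0 0 0;0 0 0.008 0 0 0 0;0 0 0.005 0 0 0 0;0 0 0.0028 0 0 0 0;0 0 0 0 0 0 0;0 0 0 0 0 0 0'
python3 go.py 0.6348 0.1232 0.154 -94.3
python3 - <<'E'
from h import *
snap('wrist','w5.png');snap('scene','sc5.png')
import cv2
im=cv2.imread('pics/sc5.png'); cv2.imwrite('pics/sc5z.png',cv2.resize(im[130:260,130:310],None,fx=4.4,fy=4.4,interpolation=cv2.INTER_CUBIC))
im=cv2.imread('pics/w5.png'); cv2.imwrite('pics/w5z.png',cv2.resize(im[0:150,140:340],None,fx=4,fy=4,interpolation=cv2.INTER_CUBIC))
E
```

```text
time_s: 8.48
tcp_pos: [0.6359, 0.1235, 0.1583]
eef_rot: [-180.0, -0.0, -94.3]
contact_force: [0.3, -0.3, -2.4]
gripper_width: 0.012
t 8.48 tcp [0.6359 0.1235 0.1583] rot [-1.7999e+02 -1.0000e-02 -9.4280e+01] F [ 0.3 -0.3 -2.4] w 0.012
turn [-0.0002 -0.0001  0.0003] deg 0.0 | shift in present axes [0.0004 0.0011 0.0043] | after turn [0.0004 0.0011 0.0043] world [-0.0011 -0.0003 -0.0043]
```

View pics/sc5z.png

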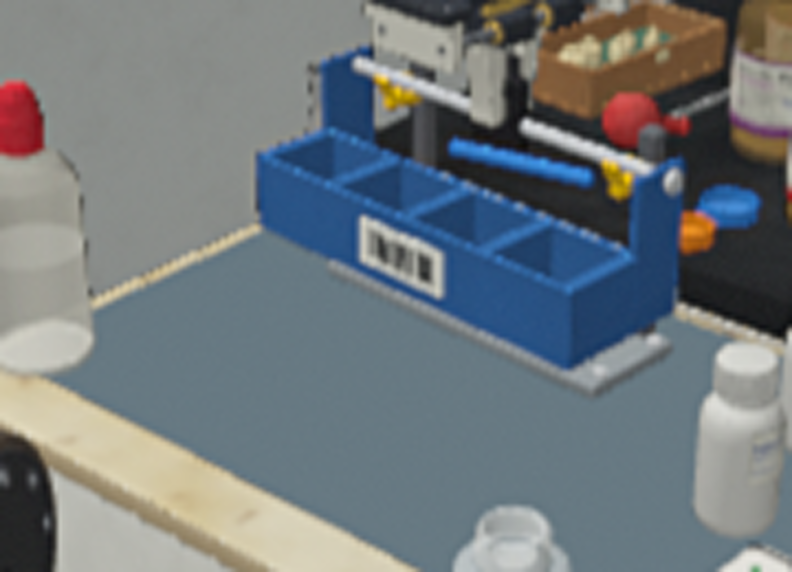

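View pics/w5z.png

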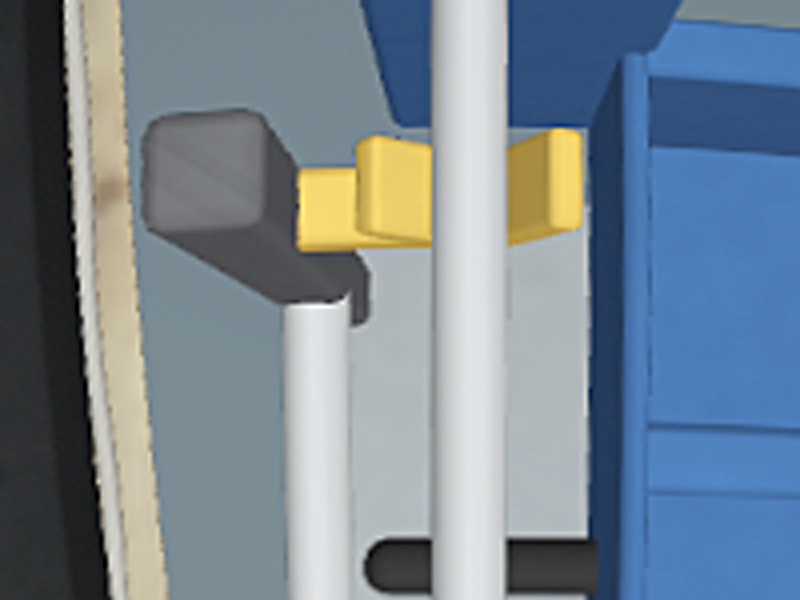

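```bash

python3 -m inch '0 0.0006 0.002 0 0 0 0;0 0 0 0 0 0 0;0 0 0 0 0 0 0'
python3 -m inch '0 0 0.0015 0 0 0 0;0 0 0 0 0 0 0;0 0 0 0 0 0 0'
python3 -m inch '0 0 0.001 0 0 0 0;0 0 0 0 0 0 0;0 0 0 0 0 0 0'
```

```text
time_s: 8.83
tcp_pos: [0.635, 0.1236, 0.1563]
eef_rot: [-180.0, 0.0, -94.3]
contact_force: [-0.5, -0.4, -2.7]
gripper_width: 0.0115
time_s: 9.08
tcp_pos: [0.6351, 0.1235, 0.1546]
eef_rot: [180.0, -0.0, -94.3]
contact_force: [-0.3, -1.1, -2.5]
gripper_width: 0.0119
time_s: 9.33
tcp_pos: [0.6352, 0.1236, 0.154]
eef_rot: [-180.0, 0.0, -94.3]
contact_force: [-0.3, 0.1, -0.8]
gripper_width: 0.0115
```

```bash

python3 -m inch '0 0 0.001 0 0 0 0;0 0 0 0 0 0 0;0 0 0 0 0 0 0'
python3 -m inch '0 0 0.001 0 0 0 0;0 0 0 0 0 0 0;0 0 0 0 0 0 0'
python3 -m inch '0 0 0 0 0 0 0.2;0 0 0 0 0 0 0.3;0 0 0 0 0 0 0.4;0 0 0 0 0 0 0.5;0 0 0 0 0 0 0.5;0 0 0 0 0 0 0.5;0 0 0 0 0 0 0.5'
python3 - <<'E'
from h import *
snap('wrist','w6.png');snap('scene','sc6.png')
import cv2
im=cv2.imread('pics/sc6.png'); cv2.imwrite('pics/sc6z.png',cv2.resize(im[130:260,130:310],None,fx=4.4,fy=4.4,interpolation=cv2.INTER_CUBIC))
E
```

```text
time_s: 9.58
tcp_pos: [0.6353, 0.1236, 0.1538]
eef_rot: [-179.9, 0.0, -94.3]
contact_force: [-3.2, -0.8, 4.4]
gripper_width: 0.0114
time_s: 9.83
tcp_pos: [0.6353, 0.1236, 0.1538]
eef_rot: [-179.9, 0.0, -94.3]
contact_force: [-5.3, 0.5, 10.2]
gripper_width: 0.0122
time_s: 10.42
tcp_pos: [0.6351, 0.1235, 0.1515]
eef_rot: [180.0, -0.0, -94.3]
contact_force: [-0.3, 0.0, -0.2]
gripper_width: 0.0432
```

View pics/w6.png

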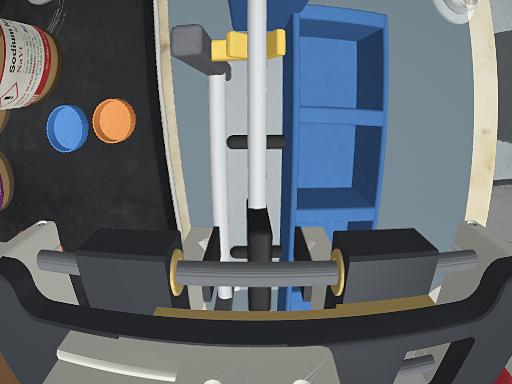

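View pics/sc6z.png

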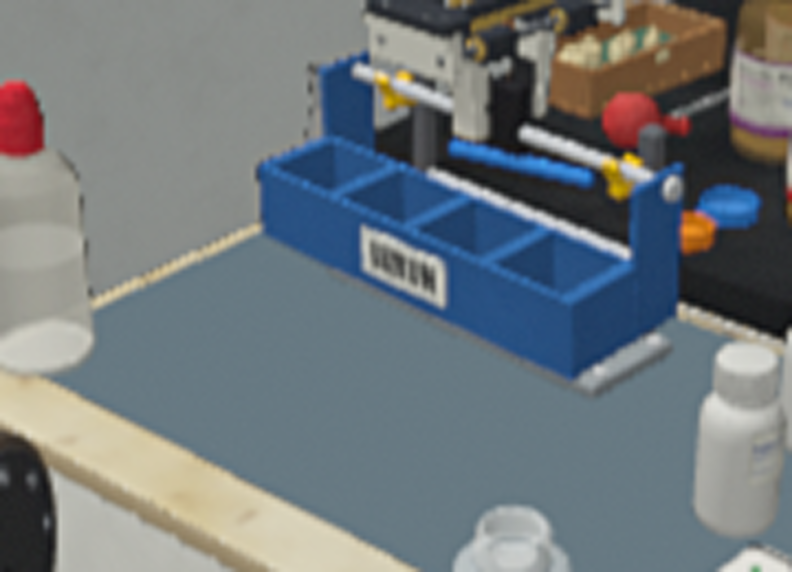

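```bash

python3 -m inch '0 0 -0.01 0 0 0 0.5;0 0 -0.02 0 0 0 0.5;0 0 -0.03 0 0 0 0.5;0 0 -0.03 0 0 0 0.5;0 0 -0.03 0 0 0 0.5;0 0 -0.02 0 0 0 0.5;0 0 0 0 0 0 0.5'
python3 - <<'E'
from h import *
st(); snap('wrist','w7.png');snap('scene','sc7.png')
import cv2
im=cv2.imread('pics/sc7.png'); cv2.imwrite('pics/sc7z.png',cv2.resize(im[130:260,130:310],None,fx=4.4,fy=4.4,interpolation=cv2.INTER_CUBIC))
E
python3 go.py 0.576 -0.09 0.29 -94.3
```

```text
time_s: 11.1
tcp_pos: [0.6371, 0.1238, 0.2984]
eef_rot: [-179.5, 0.2, -94.3]
contact_force: [-0.8, 0.2, 1.6]
gripper_width: 0.0439
time_s 11.1
joints [ 28.252   15.8283   3.1799   0.1165 -76.8481 -32.541 ]
tcp_pos [0.6371 0.1238 0.2984]
eef_rot [-1.795145e+02  1.750000e-01 -9.426220e+01]
contact_force [-0.7723  0.2129  1.6256]
gripper_width 0.0439
t 11.2 tcp [0.6353 0.1237 0.2933] rot [-1.7988e+02  9.0000e-02 -9.4290e+01] F [-0.4  0.1 -1. ] w 0.0439
turn [-0.0021  0.0016  0.0002] deg 0.2 | shift in present axes [0.2176 0.0432 0.0029] | after turn [0.2176 0.0431 0.0033] world [-0.0593 -0.2137 -0.0033]
```

View pics/w7.png

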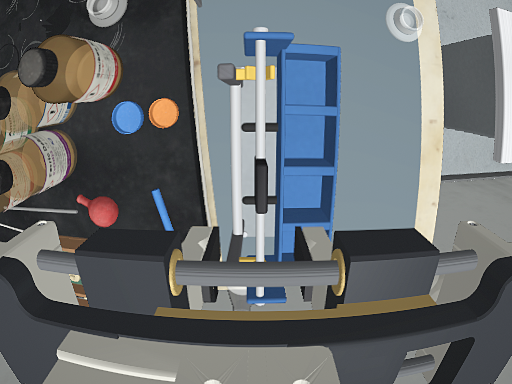

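View pics/sc7z.png

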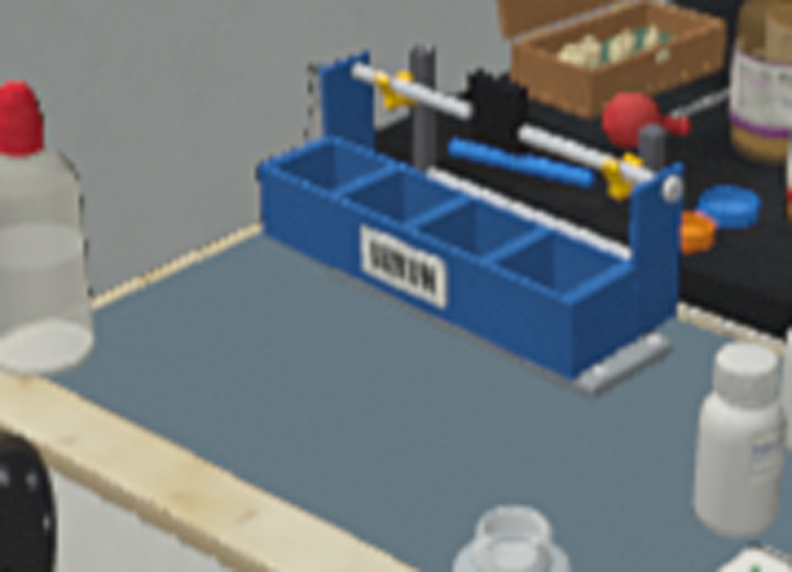

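```bash

python3 -m inch '0.015 0.004 0 0 0 0 0.9;0.025 0.005 0 0 0 0 0.9;0.03 0.006 0 0 0 0 0.9;0.03 0.006 0 0 0 0 0.9;0.03 0.006 0 0 0 0 0.9;0.03 0.006 0 0 0 0 0.9;0.03 0.006 0 0 0 0 0.9;0.018 0.004 0 0 0 0 0.9;0.01 0 0 0 0 0 0.9;0 0 0 0 0 0 0.9;0 0 0 0 0 0 0.9;0 0 0 0 0 0 0.9'
python3 - <<'E'
from h import *
st(); snap('wrist','w8.png');snap('top','top8.png');
for n in ('wrist','top'):
  for k,z in (('bottle_white_a',.1),('bottle_amber_a',.1)):
    for d in r.recognise(k,n)[:4]:
        if d['p']>.3: print(n,k,round(d['p'],2),np.round(d['xy'],1),np.round(onz(n,d['xy'],z),3))
E
```

```text
time_s: 12.2
tcp_pos: [0.5759, -0.0902, 0.2911]
eef_rot: [179.9, -0.0, -94.3]
contact_force: [-0.8, 0.6, 0.3]
gripper_width: 0.0792
time_s 12.2
joints [ 1.03033e+01  9.92020e+00 -5.36700e+00 -1.22000e-02 -7.47629e+01
 -1.45781e+01]
tcp_pos [ 0.5759 -0.0902  0.2911]
eef_rot [ 1.799486e+02 -1.200000e-03 -9.427800e+01]
contact_force [-0.8238  0.6075  0.348 ]
gripper_width 0.0792
wrist bottle_white_a 0.76 [292.9 113. ] [ 0.53  -0.154  0.1  ]
wrist bottle_white_a 0.74 [210.2 124.7] [ 0.627 -0.148  0.1  ]
wrist bottle_white_a 0.58 [359.8  78.5] [ 0.445 -0.194  0.1  ]
wrist bottle_amber_a 0.76 [192.2  50.3] [ 0.641 -0.239  0.1  ]
top bottle_white_a 0.58 [329.7 166.5] [ 0.641 -0.245  0.1  ]
top bottle_white_a 0.56 [300.1 206.4] [ 0.513 -0.145  0.1  ]
top bottle_white_a 0.46 [304.5 170.8] [ 0.628 -0.163  0.1  ]
top bottle_amber_a 0.57 [332.7 167.7] [ 0.637 -0.254  0.1  ]
top bottle_amber_a 0.39 [233.5 186.5] [0.581 0.064 0.1  ]
```

View pics/w8.png

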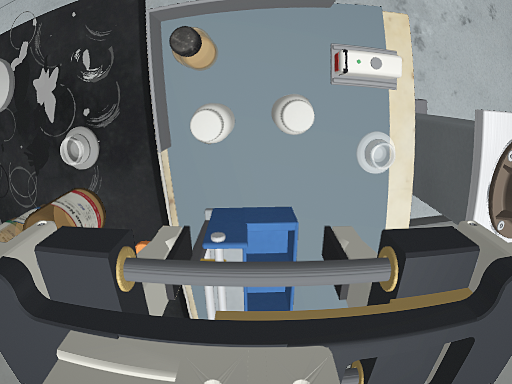

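View pics/top8.png

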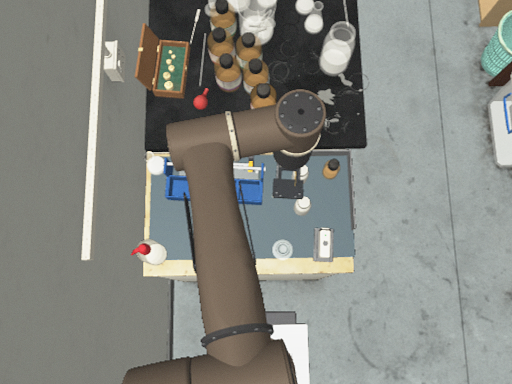

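```bash

python3 - <<'E'
import cv2
im=cv2.imread('pics/w8.png'); cv2.imwrite('pics/w8z.png',cv2.resize(im[15:155,150:330],None,fx=4.2,fy=4.2,interpolation=cv2.INTER_CUBIC))
E
```

```text
(no output)
```

View pics/w8z.png

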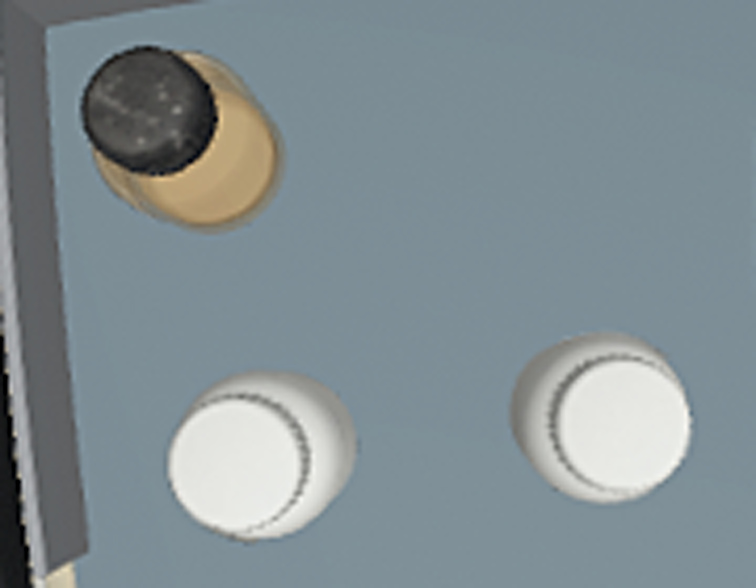

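```bash

python3 - <<'E'
from fit import *
for p,z in (((236,466),.116),((623,425),.116),((146,107),.119)): print(np.round(onz('wrist',T((150,15),4.2,p),z),4))
st()
E
python3 go.py 0.523 -0.153 0.29 -94.3
```

```text
[ 0.6298 -0.1486  0.116 ]
[ 0.5259 -0.1517  0.116 ]
[ 0.6455 -0.2491  0.119 ]
time_s 12.5
joints [ 1.03254e+01  9.89700e+00 -5.34510e+00 -1.10000e-03 -7.47709e+01
 -1.45557e+01]
tcp_pos [ 0.5761 -0.09    0.2915]
eef_rot [ 1.799872e+02 -2.200000e-03 -9.423060e+01]
contact_force [-0.3439 -0.075   0.5054]
gripper_width 0.0788
t 12.5 tcp [ 0.5761 -0.09    0.2915] rot [179.99  -0.   -94.23] F [-0.3 -0.1  0.5] w 0.0788
turn [ 0.0002 -0.      0.0012] deg 0.1 | shift in present axes [0.0667 0.0483 0.0015] | after turn [0.0668 0.0482 0.0015] world [-0.0531 -0.063  -0.0015]
```

```bash

python3 go.py 0.525 -0.1535 0.0965 -94.3
python3 -m inch '0.022 0.014 0 0 0 0 0.9;0.025 0.02 0.01 0 0 0 0.9;0.0203 0.0125 0.025 0 0 0 0.9;0 0 0.03 0 0 0 0.9;0 0 0.03 0 0 0 0.9;0 0 0.03 0 0 0 0.9;0 0 0.025 0 0 0 0.9;0 0 0.02 0 0 0 0.9;0 0 0 0 0 0 0.9;0 0 0 0 0 0 0.9'
python3 go.py 0.525 -0.1535 0.0965 -94.3
python3 - <<'E'
from h import *
snap('wrist','w9.png')
snap('scene','sc9.png')
E
```

```text
t 12.5 tcp [ 0.5761 -0.09    0.2915] rot [179.99  -0.   -94.23] F [-0.3 -0.1  0.5] w 0.0788
turn [ 0.0002 -0.      0.0012] deg 0.1 | shift in present axes [0.0671 0.0462 0.195 ] | after turn [0.0672 0.0462 0.195 ] world [-0.0511 -0.0635 -0.195 ]
time_s: 13.33
tcp_pos: [0.5242, -0.1542, 0.1213]
eef_rot: [179.9, -0.0, -94.3]
contact_force: [0.6, 0.5, 1.6]
gripper_width: 0.0783
t 13.33 tcp [ 0.5242 -0.1542  0.1213] rot [ 1.7988e+02 -3.0000e-02 -9.4250e+01] F [0.6 0.5 1.6] w 0.0783
turn [ 0.0022 -0.0006  0.0008] deg 0.1 | shift in present axes [-0.0008 -0.0008  0.0248] | after turn [-0.0007 -0.0008  0.0248] world [ 0.0008  0.0007 -0.0248]
```

View pics/w9.png

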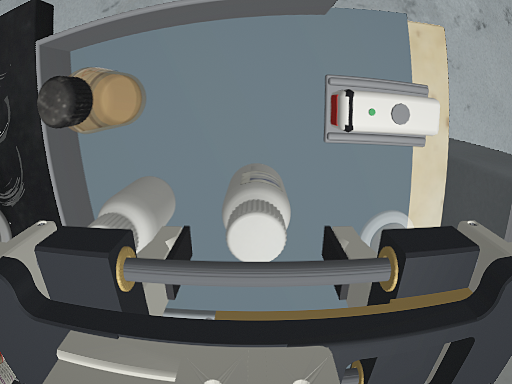

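View pics/sc9.png

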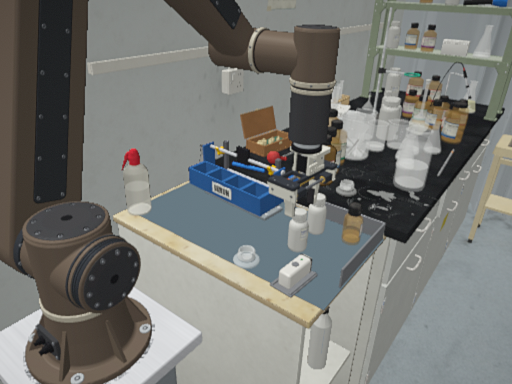

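```bash

python3 - <<'E'
from h import *
s=r.get_state(); p=s['tcp_pos']; print(proj('wrist',p), onz('wrist',[257,232],.116), onz('top',[302.8,206.7],.1))
R=np.array([[0,0]]);a=np.radians(s['eef_rot'][2])
tx=np.array([np.cos(a),np.sin(a),0]);ty=np.array([np.sin(a),-np.cos(a),0])
for dx in (-.0095,.0095):
  for w in (-.039,.039): print(np.round(proj('wrist',p+tx*dx+ty*w),1), np.round(proj('wrist',p+tx*dx+ty*w+[0,0,.04]),1))
im=cv2.imread('pics/w9.png'); cv2.imwrite('pics/w9z.png',cv2.resize(im[180:320,100:420],None,fx=2.5,fy=2.5,interpolation=cv2.INTER_CUBIC))
E
```

```text
[257.49966076 239.89816222] [ 0.52582452 -0.1560947   0.116     ] [ 0.51165419 -0.15342216  0.1       ]
[193.7 252.9] [178.7 290.7]
[321.2 253.1] [336.2 290.9]
[191.1 224.5] [173.9 257.8]
[323.9 224.7] [341.1 258. ]
```

View pics/w9z.png

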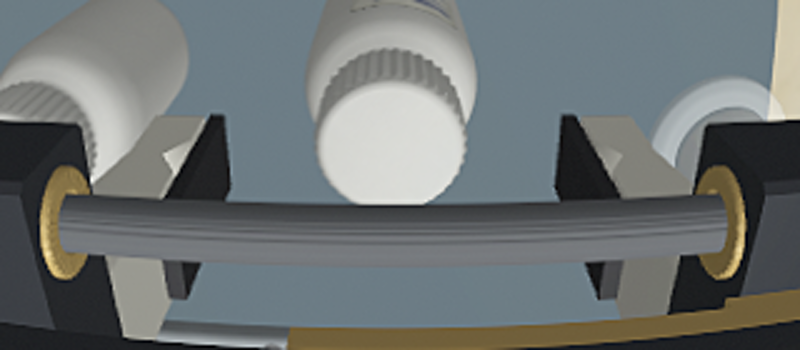

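```bash

python3 -m inch '0.0022 -0.0008 0.01 0 0 0 0.9;0 0 0.01 0 0 0 0.9;0 0 0.005 0 0 0 0.9;0 0 0 0 0 0 0.9;0 0 0 0 0 0 0.3;0 0 0 0 0 0 0.2;0 0 0 0 0 0 0.2;0 0 0 0 0 0 0.2;0 0 0 0 0 0 0.2;0 0 0 0 0 0 0.2;0 0 0 0 0 0 0.2;0 0 0 0 0 0 0.2' 25
python3 -m inch '0 0 -0.01 0 0 0 0.2;0 0 -0.02 0 0 0 0.2;0 0 -0.03 0 0 0 0.2;0 0 -0.03 0 0 0 0.2;0 0 -0.03 0 0 0 0.2;0 0 -0.03 0 0 0 0.2;0 0 -0.02 0 0 0 0.2;0 0 -0.01 0 0 0 0.2;0 0 0 0 0 0 0.2;0 0 0 0 0 0 0.2'
python3 - <<'E'
from h import *
snap('wrist','w10.png');snap('top','top10.png')
E
python3 go.py 0.576 0.1 0.275 -94.3
```

```text
time_s: 14.43
tcp_pos: [0.525, -0.1565, 0.0968]
eef_rot: [180.0, -0.0, -94.3]
contact_force: [-1.3, -0.2, 1.1]
gripper_width: 0.0367
time_s: 15.27
tcp_pos: [0.5247, -0.1563, 0.2761]
eef_rot: [180.0, 0.0, -94.3]
contact_force: [0.0, 0.3, -2.5]
gripper_width: 0.0367
t 15.37 tcp [ 0.5242 -0.1563  0.2747] rot [ 1.7982e+02  2.0000e-02 -9.4300e+01] F [ 1.1 -0.6 -2.7] w 0.0364
turn [0.0031 0.0003 0.    ] deg 0.2 | shift in present axes [-0.2595 -0.0325 -0.0003] | after turn [-0.2595 -0.0325 -0.0003] world [0.0518 0.2563 0.0003]
```

View pics/w10.png

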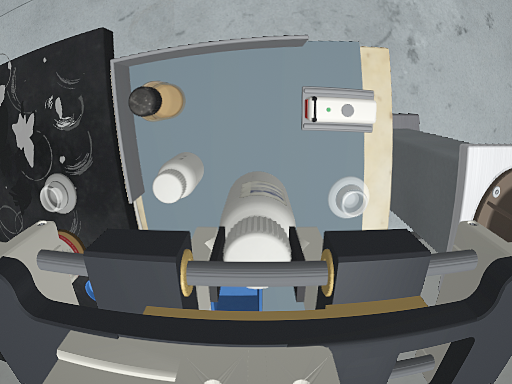

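View pics/top10.png

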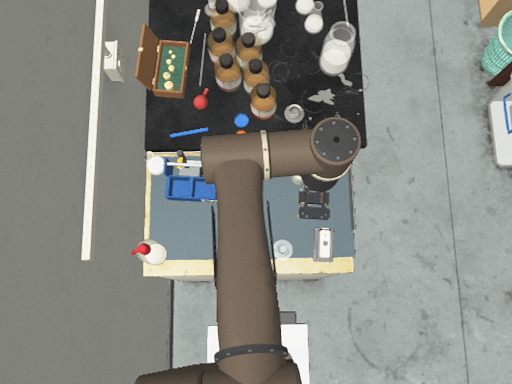

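```bash

python3 - <<'E'
import cv2
im=cv2.imread('pics/top8.png'); a=cv2.resize(im[150:215,150:280],None,fx=6,fy=6,interpolation=cv2.INTER_CUBIC)
cv2.imwrite('pics/top8z.png',a)
im=cv2.imread('pics/w7.png'); cv2.imwrite('pics/w7z.png',cv2.resize(im[20:230,190:360],None,fx=2.85,fy=2.85,interpolation=cv2.INTER_CUBIC))
E
```

```text
(no output)
```

View pics/top8z.png

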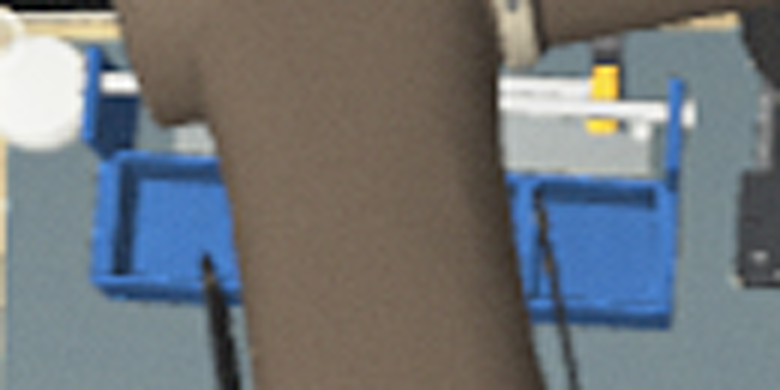

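View pics/w7z.png

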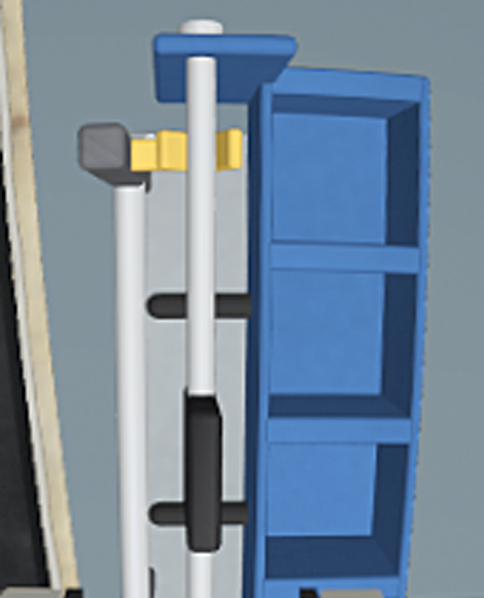

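```bash

cat > hang.py <<'E'
from fit import *
phi=np.radians(2)
def L(x,y,z): # rack mm -> bar frame (m), leaning
    dx,dz=x-62,z-105
    return ((dx*np.cos(phi)-dz*np.sin(phi))*1e-3,y*1e-3,(dz*np.cos(phi)+dx*np.sin(phi))*1e-3)
E
python3 - <<'E'
from hang import *
t=lambda a,b:T((150,150),6,(a,b))
O=[('top',L(-36,154,60),t(94,288)),('top',L(-36,-154,60),t(669,326)),('top',L(79,150,116),t(93,47)),('top',L(79,-150,116),t(677,82)),('top',L(62,-158,105),t(693,114)),('top',L(36,-154,60),t(672,185))]
q=fit(O,.153,[.635,.12,-.075])
c,s=np.cos(q[2]),np.sin(q[2])
for i,y in enumerate((111,37,-37,-111)):
    l=L(0,y,4); print('bay',i+1,np.round([q[0]+c*l[0]-s*l[1],q[1]+s*l[0]+c*l[1],.153+l[2]],4))
    l=L(0,y,80); print('   ',np.round([q[0]+c*l[0]-s*l[1],q[1]+s*l[0]+c*l[1],.153+l[2]],4))
c=0
E
```

```text
x,y [0.6331 0.1227] yaw -4.39
[[-1.3, -0.2], [0.4, -1.0], [0.1, 0.2], [-0.0, -0.2], [-0.4, 0.8], [1.1, 0.1]]
bay 1 [0.5833 0.2379 0.0499]
    [0.5807 0.2381 0.1259]
bay 2 [0.5777 0.1641 0.0499]
    [0.575  0.1643 0.1259]
bay 3 [0.572  0.0903 0.0499]
    [0.5693 0.0905 0.1259]
bay 4 [0.5663 0.0165 0.0499]
    [0.5637 0.0168 0.1259]
```

```bash

python3 go.py 0.5778 0.164 0.275 -94.3
python3 -m inch '-0.015 -0.001 0 0 0 0 0.2;-0.025 -0.0022 0 0 0 0 0.2;-0.03 -0.003 0 0 0 0 0.2;-0.035 -0.003 0 0 0 0 0.2;-0.035 -0.003 0 0 0 0 0.2;-0.035 -0.003 0 0 0 0 0.2;-0.035 -0.003 0 0 0 0 0.2;-0.035 -0.003 0 0 0 0 0.2;-0.03 -0.003 0 0 0 0 0.2;-0.025 -0.003 0 0 0 0 0.2;-0.0183 -0.002 0 0 0 0 0.2;-0.005 0 0 0 0 0 0.2;0 0 0 0 0 0 0.2;0 0 0 0 0 0 0.2;0 0 0 0 0 0 0.2'
python3 go.py 0.5778 0.164 0.275 -94.3
python3 - <<'E'
from h import *
snap('wrist','w11.png');snap('scene','sc11.png')
im=cv2.imread('pics/sc11.png'); cv2.imwrite('pics/sc11z.png',cv2.resize(im[80:260,120:310],None,fx=3.3,fy=3.3,interpolation=cv2.INTER_CUBIC))
E
```

```text
t 15.37 tcp [ 0.5242 -0.1563  0.2747] rot [ 1.7982e+02  2.0000e-02 -9.4300e+01] F [ 1.1 -0.6 -2.7] w 0.0364
turn [0.0031 0.0003 0.    ] deg 0.2 | shift in present axes [-3.234e-01 -2.950e-02 -3.000e-04] | after turn [-3.234e-01 -2.950e-02 -3.000e-04] world [5.360e-02 3.203e-01 3.000e-04]
time_s: 16.62
tcp_pos: [0.5781, 0.1626, 0.2763]
eef_rot: [180.0, -0.0, -94.3]
contact_force: [-0.4, 0.1, -2.0]
gripper_width: 0.0369
t 16.62 tcp [0.5781 0.1626 0.2763] rot [ 1.7996e+02 -4.0000e-02 -9.4330e+01] F [-0.4  0.1 -2. ] w 0.0369
turn [ 0.0007 -0.0006 -0.0006] deg 0.1 | shift in present axes [-0.0014  0.0005  0.0013] | after turn [-0.0014  0.0005  0.0013] world [-0.0003  0.0014 -0.0013]
```

View pics/w11.png

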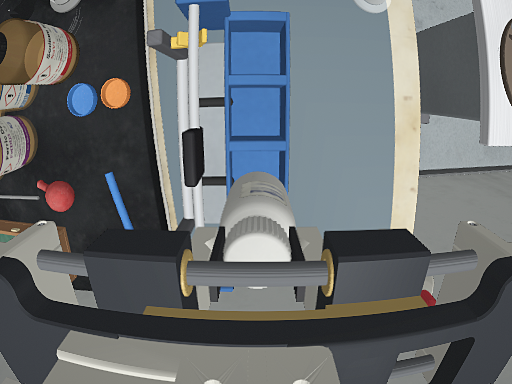

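View pics/sc11z.png

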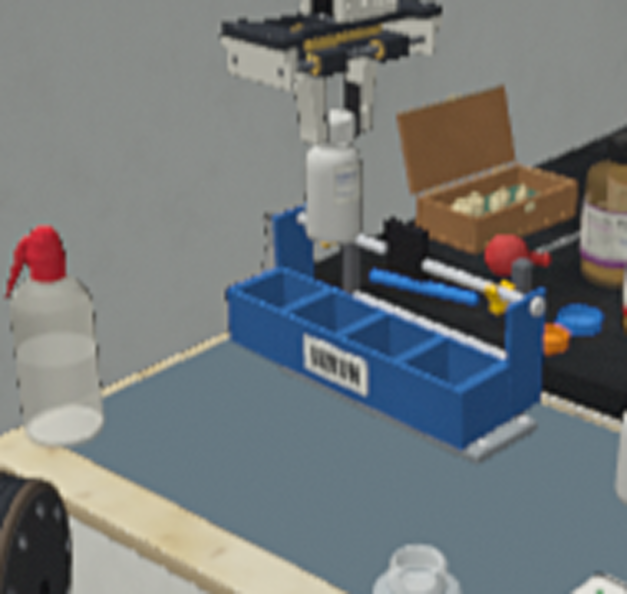

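```bash

python3 - <<'E'
from hang import *
im=cv2.imread('pics/w11.png'); cv2.imwrite('pics/w11z.png',cv2.resize(im[0:200,170:330],None,fx=3,fy=3,interpolation=cv2.INTER_CUBIC))
q=[.6345,.1227,np.radians(-4.3)];c,s=np.cos(q[2]),np.sin(q[2])
for k in [(-36,-74,60),(36,-74,60),(-36,0,60),(36,0,60),(-36,-154,60),(62,-74,105),(62,-158,105)]:
    l=L(*k);X=[q[0]+c*l[0]-s*l[1],q[1]+s*l[0]+c*l[1],.153+l[2]]; p=proj('wrist',X); print(k,np.round(p,1),np.round([(p[0]-170)*3,p[1]*3]))
E
```

```text
(-36, -74, 60) [291.4  76.1] [364. 228.]
(36, -74, 60) [225.3  75.9] [166. 228.]
(-36, 0, 60) [290.6 142.2] [362. 427.]
(36, 0, 60) [226.1 142.5] [168. 427.]
(-36, -154, 60) [291.    7.9] [363.  24.]
(62, -74, 105) [194.5  72.5] [ 74. 218.]
(62, -158, 105) [195.6  -9. ] [ 77. -27.]
```

View pics/w11z.png

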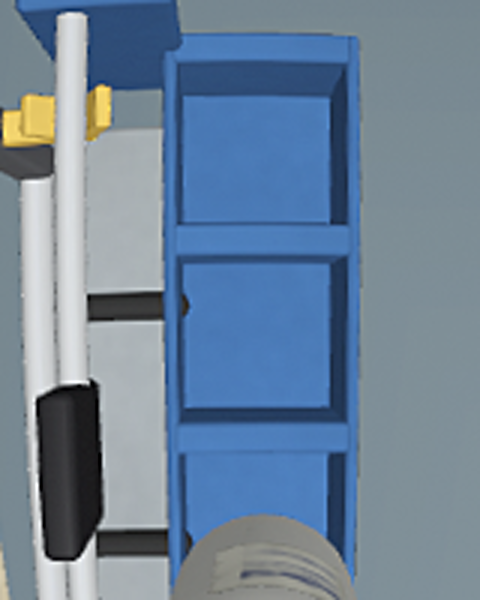

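```bash

python3 -m inch '-0.0015 -0.001 0.01 0 0 0 0.2;0 0 0.025 0 0 0 0.2;0 0 0.025 0 0 0 0.2;0 0 0.02 0 0 0 0.2;0 0 0.015 0 0 0 0.2;0 0 0.01 0 0 0 0.2;0 0 0 0 0 0 0.2;0 0 0 0 0 0 0.2'
python3 - <<'E'
from h import *
snap('wrist','w12.png');snap('scene','sc12.png')
im=cv2.imread('pics/sc12.png'); cv2.imwrite('pics/sc12z.png',cv2.resize(im[80:260,120:310],None,fx=3.3,fy=3.3,interpolation=cv2.INTER_CUBIC))
E
```

```text
time_s: 17.38
tcp_pos: [0.5796, 0.1647, 0.1716]
eef_rot: [180.0, -0.0, -94.3]
contact_force: [1.3, -0.2, -1.5]
gripper_width: 0.0366
```

View pics/w12.png

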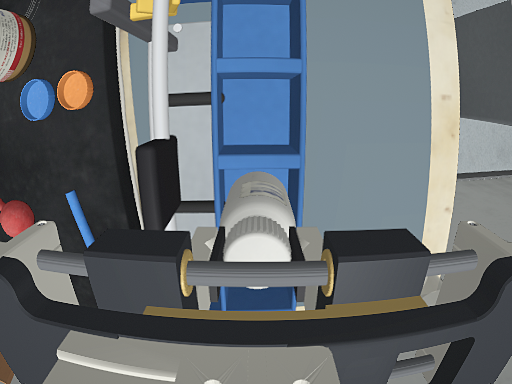

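View pics/sc12z.png

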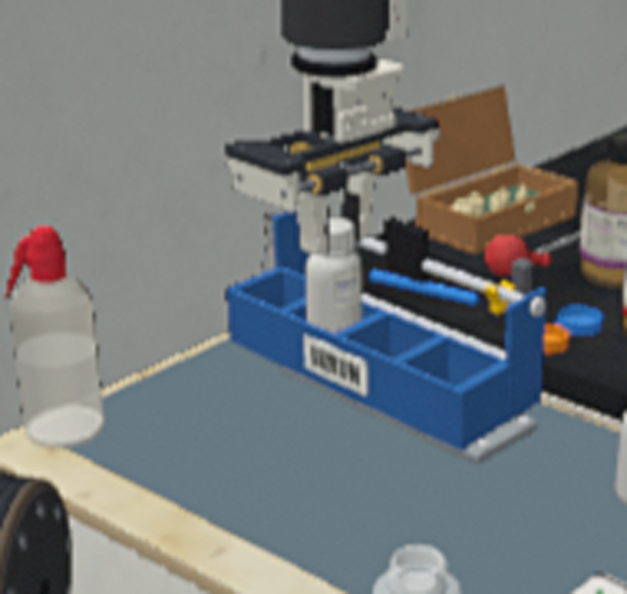

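```bash

python3 -m inch '0 0 0.008 0 0 0 0.2;0 0 0.008 0 0 0 0.2;0 0 0.006 0 0 0 0.2;0 0 0 0 0 0 0.2;0 0 0 0 0 0 0.2'
python3 -m inch '0 0 0.003 0 0 0 0.2;0 0 0 0 0 0 0.2;0 0 0 0 0 0 0.2'
python3 -m inch '0 0 0.002 0 0 0 0.2;0 0 0 0 0 0 0.2;0 0 0 0 0 0 0.2'
```

```text
time_s: 17.9
tcp_pos: [0.5792, 0.1649, 0.149]
eef_rot: [179.9, -0.0, -94.3]
contact_force: [0.6, 0.6, -1.7]
gripper_width: 0.0368
time_s: 18.15
tcp_pos: [0.5796, 0.1652, 0.1467]
eef_rot: [-180.0, 0.0, -94.3]
contact_force: [-0.7, 0.1, -1.8]
gripper_width: 0.037
time_s: 18.4
tcp_pos: [0.5795, 0.1651, 0.1446]
eef_rot: [180.0, -0.0, -94.3]
contact_force: [0.0, -0.3, -2.4]
gripper_width: 0.037
```

```bash

python3 -m inch '0 0 0.0015 0 0 0 0.2;0 0 0 0 0 0 0.2;0 0 0 0 0 0 0.2'
python3 -m inch '0 0 0 0 0 0 0.5;0 0 0 0 0 0 0.55;0 0 0 0 0 0 0.58;0 0 0 0 0 0 0.58;0 0 0 0 0 0 0.58;0 0 0 0 0 0 0.58'
python3 -m inch '0 0 -0.005 0 0 0 0.58;0 0 -0.01 0 0 0 0.58;0 0 -0.02 0 0 0 0.58;0 0 -0.03 0 0 0 0.58;0 0 -0.03 0 0 0 0.58;0 0 -0.02 0 0 0 0.58;0 0 -0.01 0 0 0 0.58;0 0 0 0 0 0 0.58'
python3 - <<'E'
from h import *
snap('wrist','w13.png');snap('scene','sc13.png')
im=cv2.imread('pics/sc13.png'); cv2.imwrite('pics/sc13z.png',cv2.resize(im[120:260,120:400],None,fx=2.8,fy=2.8,interpolation=cv2.INTER_CUBIC))
E
python3 go.py 0.59 -0.04 0.275 -94.3
```

```text
time_s: 18.65
tcp_pos: [0.5799, 0.1653, 0.1438]
eef_rot: [-179.9, 0.0, -94.3]
contact_force: [-1.2, -0.3, 3.8]
gripper_width: 0.0367
time_s: 19.15
tcp_pos: [0.5795, 0.1651, 0.143]
eef_rot: [180.0, -0.0, -94.3]
contact_force: [-0.7, -0.3, -0.2]
gripper_width: 0.0509
time_s: 19.82
tcp_pos: [0.5807, 0.1656, 0.2718]
eef_rot: [-179.7, 0.2, -94.3]
contact_force: [0.8, 0.8, 0.6]
gripper_width: 0.0505
t 19.92 tcp [0.5792 0.1651 0.2679] rot [ 1.7999e+02  3.0000e-02 -9.4300e+01] F [0.  0.4 0.1] w 0.051
turn [0.0002 0.0005 0.0001] deg 0.0 | shift in present axes [ 0.2038 -0.0261 -0.0072] | after turn [ 0.2038 -0.0262 -0.0071] world [ 0.0108 -0.2051  0.0071]
```

View pics/w13.png

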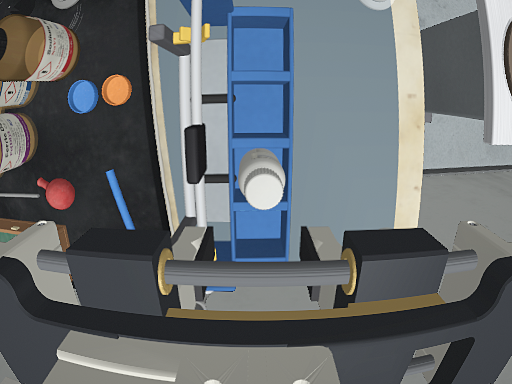

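View pics/sc13z.png

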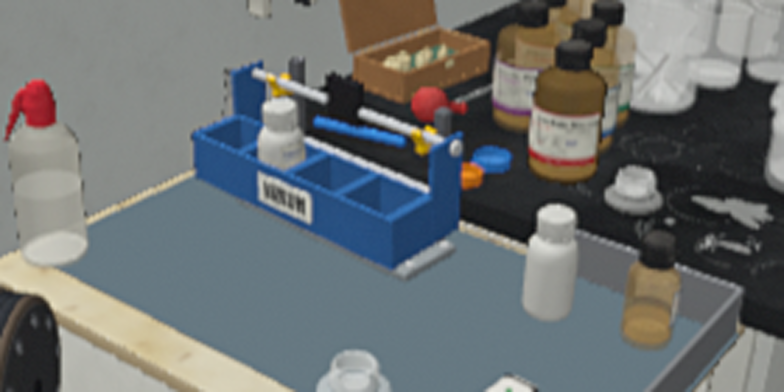

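```bash

python3 go.py 0.6295 -0.1525 0.125 -94.3
python3 -m inch '0.015 -0.002 0 0 0 0 0.9;0.025 -0.006 0 0 0 0 0.9;0.032 -0.008 0 0 0 0 0.9;0.035 -0.009 0 0 0 0 0.9;0.035 -0.009 0 0 0 0 0.9;0.035 -0.009 0 0 0 0 0.9;0.035 -0.009 0 0 0 0 0.9;0.035 -0.009 0 0 0 0 0.9;0.03 -0.007 0 0 0 0 0.9;0.02 -0.004 0 0 0 0 0.9;0.0124 -0.002 0.01 0 0 0 0.9;0.003 0 0.02 0 0 0 0.9;0 0 0.03 0 0 0 0.9;0 0 0.03 0 0 0 0.9;0 0 0.03 0 0 0 0.9;0 0 0.02 0 0 0 0.9;0 0 0 0 0 0 0.9;0 0 0 0 0 0 0.9'
python3 go.py 0.6295 -0.1525 0.097 -94.3
python3 - <<'E'
from h import *
s=r.get_state(); snap('wrist','w14.png'); print(proj('wrist',s['tcp_pos']))
im=cv2.imread('pics/w14.png'); cv2.imwrite('pics/w14z.png',cv2.resize(im[130:320,100:420],None,fx=2.5,fy=2.5,interpolation=cv2.INTER_CUBIC))
E
```

```text
t 19.92 tcp [0.5792 0.1651 0.2679] rot [ 1.7999e+02  3.0000e-02 -9.4300e+01] F [0.  0.4 0.1] w 0.051
turn [0.0002 0.0005 0.0001] deg 0.0 | shift in present axes [ 0.3131 -0.074   0.1428] | after turn [ 0.313  -0.074   0.1429] world [ 0.0503 -0.3176 -0.1429]
time_s: 21.42
tcp_pos: [0.6286, -0.1518, 0.1262]
eef_rot: [179.8, -0.0, -94.3]
contact_force: [-0.4, -0.3, 0.6]
gripper_width: 0.0788
t 21.42 tcp [ 0.6286 -0.1518  0.1262] rot [ 1.7975e+02 -3.0000e-02 -9.4260e+01] F [-0.4 -0.3  0.6] w 0.0788
turn [ 0.0043 -0.0006  0.0006] deg 0.3 | shift in present axes [ 0.0006 -0.0011  0.0292] | after turn [ 0.0006 -0.001   0.0292] world [ 0.0009 -0.0007 -0.0292]
[259.74196538 238.4713469 ]
```

View pics/w14z.png

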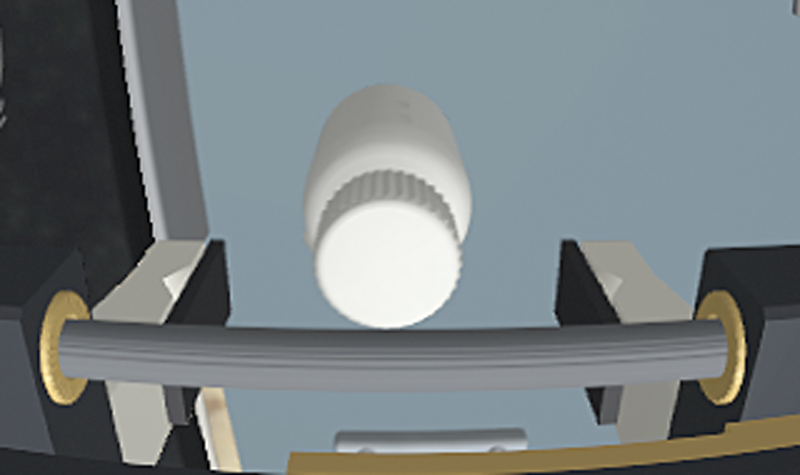

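```bash

python3 -m inch '0.001 -0.001 0.01 0 0 0 0.9;0 0 0.012 0 0 0 0.9;0 0 0.0065 0 0 0 0.9;0 0 0 0 0 0 0.9;0 0 0 0 0 0 0.3;0 0 0 0 0 0 0.2;0 0 0 0 0 0 0.2;0 0 0 0 0 0 0.2;0 0 0 0 0 0 0.2;0 0 0 0 0 0 0.2;0 0 0 0 0 0 0.2;0 0 0 0 0 0 0.2' 25
python3 -m inch '0 0 -0.01 0 0 0 0.2;0 0 -0.02 0 0 0 0.2;0 0 -0.03 0 0 0 0.2;0 0 -0.03 0 0 0 0.2;0 0 -0.03 0 0 0 0.2;0 0 -0.03 0 0 0 0.2;0 0 -0.02 0 0 0 0.2;0 0 -0.01 0 0 0 0.2;0 0 0 0 0 0 0.2;0 0 0 0 0 0 0.2'
python3 go.py 0.574 0.0913 0.277 -94.3
python3 - <<'E'
from h import *
snap('wrist','w15.png'); snap('top','top15.png')
E
```

```text
time_s: 22.47
tcp_pos: [0.6308, -0.153, 0.0998]
eef_rot: [180.0, -0.0, -94.3]
contact_force: [-0.3, 0.1, 1.4]
gripper_width: 0.0366
time_s: 23.3
tcp_pos: [0.6305, -0.1527, 0.279]
eef_rot: [180.0, 0.0, -94.3]
contact_force: [0.4, -0.0, -3.0]
gripper_width: 0.0359
t 23.3 tcp [ 0.6305 -0.1527  0.279 ] rot [ 1.7997e+02  4.0000e-02 -9.4300e+01] F [ 0.4 -0.  -3. ] w 0.0359
turn [ 0.0006  0.0007 -0.    ] deg 0.1 | shift in present axes [-0.2391  0.0747  0.0022] | after turn [-0.2391  0.0747  0.002 ] world [-0.0565  0.244  -0.002 ]
```

View pics/w15.png

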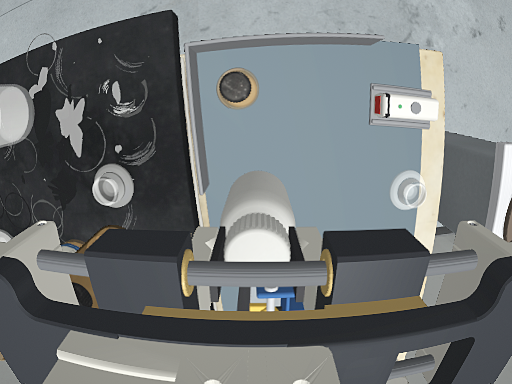

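```bash

python3 -m inch '-0.01 0.004 0 0 0 0 0.2;-0.02 0.007 0 0 0 0 0.2;-0.03 0.01 0 0 0 0 0.2;-0.033 0.01 0 0 0 0 0.2;-0.033 0.01 0 0 0 0 0.2;-0.033 0.01 0 0 0 0 0.2;-0.03 0.01 0 0 0 0 0.2;-0.024 0.007 0 0 0 0 0.2;-0.016 0.005 0 0 0 0 0.2;-0.0101 0.0017 0 0 0 0 0.2;0 0 0 0 0 0 0.2;0 0 0 0 0 0 0.2;0 0 0 0 0 0 0.2'
python3 go.py 0.5739 0.0913 0.277 -94.3
```

```text
time_s: 24.48
tcp_pos: [0.5742, 0.0905, 0.2791]
eef_rot: [179.9, -0.0, -94.3]
contact_force: [0.2, -0.6, -1.7]
gripper_width: 0.0366
t 24.48 tcp [0.5742 0.0905 0.2791] rot [ 1.7995e+02 -4.0000e-02 -9.4300e+01] F [ 0.2 -0.6 -1.7] w 0.0366
turn [ 0.0009 -0.0006 -0.0001] deg 0.1 | shift in present axes [-0.0008  0.0004  0.0021] | after turn [-0.0008  0.0004  0.0021] world [-0.0003  0.0008 -0.0021]
```

```bash

python3 -m inch '-0.0008 0 0.01 0 0 0 0.2;0 0 0.025 0 0 0 0.2;0 0 0.025 0 0 0 0.2;0 0 0.02 0 0 0 0.2;0 0 0.015 0 0 0 0.2;0 0 0.01 0 0 0 0.2;0 0 0 0 0 0 0.2;0 0 0 0 0 0 0.2'
python3 - <<'E'
from h import *
snap('wrist','w16.png');snap('scene','sc16.png')
a=cv2.imread('pics/sc16.png')[80:260,120:310];b=cv2.imread('pics/w16.png')[100:300,150:390]
cv2.imwrite('pics/c16.png',np.hstack([cv2.resize(a,(400,379),interpolation=cv2.INTER_CUBIC),cv2.resize(b,(400,379),interpolation=cv2.INTER_CUBIC)]))
E
```

```text
time_s: 25.15
tcp_pos: [0.5744, 0.0912, 0.1744]
eef_rot: [180.0, -0.0, -94.3]
contact_force: [0.6, 0.2, -1.8]
gripper_width: 0.0364
```

View pics/c16.png

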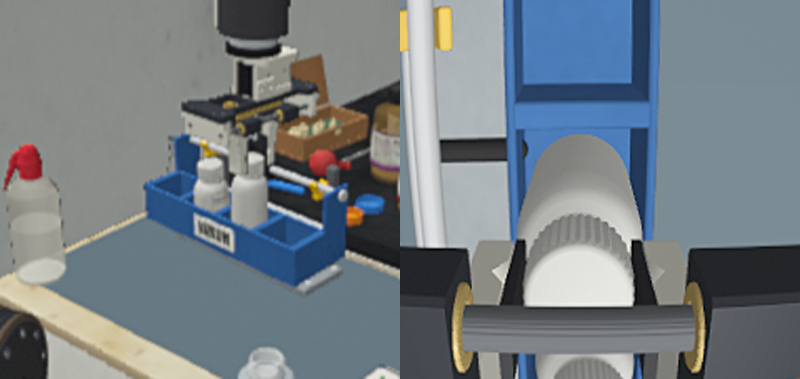

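```bash

python3 -m inch '0 0 0.008 0 0 0 0.2;0 0 0.008 0 0 0 0.2;0 0 0.007 0 0 0 0.2;0 0 0 0 0 0 0.2;0 0 0 0 0 0 0.2'
python3 -m inch '0 0 0.003 0 0 0 0.2;0 0 0 0 0 0 0.2;0 0 0 0 0 0 0.2'
python3 -m inch '0 0 0.0015 0 0 0 0.2;0 0 0 0 0 0 0.2;0 0 0 0 0 0 0.2'
python3 -m inch '0 0 0.001 0 0 0 0.2;0 0 0 0 0 0 0.2;0 0 0 0 0 0 0.2'
```

```text
time_s: 25.67
tcp_pos: [0.5739, 0.0916, 0.151]
eef_rot: [179.9, -0.0, -94.3]
contact_force: [-0.8, -0.3, -2.2]
gripper_width: 0.036
time_s: 25.92
tcp_pos: [0.5744, 0.0918, 0.1487]
eef_rot: [180.0, -0.0, -94.3]
contact_force: [0.2, 1.0, -3.1]
gripper_width: 0.0361
time_s: 26.17
tcp_pos: [0.5744, 0.0918, 0.1472]
eef_rot: [-180.0, 0.0, -94.3]
contact_force: [0.2, -0.6, -2.2]
gripper_width: 0.0364
time_s: 26.42
tcp_pos: [0.5746, 0.0919, 0.1468]
eef_rot: [-180.0, 0.0, -94.3]
contact_force: [-1.7, 0.7, 4.2]
gripper_width: 0.0363
```

Contact; release and retract.

```bash

python3 -m inch '0 0 0 0 0 0 0.5;0 0 0 0 0 0 0.55;0 0 0 0 0 0 0.58;0 0 0 0 0 0 0.58;0 0 0 0 0 0 0.58;0 0 0 0 0 0 0.58'
python3 -m inch '0 0 -0.005 0 0 0 0.58;0 0 -0.01 0 0 0 0.58;0 0 -0.02 0 0 0 0.58;0 0 -0.03 0 0 0 0.58;0 0 -0.03 0 0 0 0.58;0 0 -0.02 0 0 0 0.58;0 0 -0.01 0 0 0 0.58;0 0 0 0 0 0 0.58'
python3 - <<'E'
from h import *
snap('wrist','w17.png');snap('scene','sc17.png')
a=cv2.imread('pics/sc17.png')[120:260,130:390];b=cv2.imread('pics/w17.png')[0:240,110:410]
cv2.imwrite('pics/c17.png',np.hstack([cv2.resize(a,(400,320),interpolation=cv2.INTER_CUBIC),cv2.resize(b,(400,320),interpolation=cv2.INTER_CUBIC)]))
for d in r.recognise('bottle_amber_a','wrist')[:3]: print(d, onz('wrist',d['xy'],.1))
E
python3 go.py 0.645 -0.253 0.13 -94.3
```

```text
time_s: 26.92
tcp_pos: [0.5744, 0.0918, 0.1461]
eef_rot: [180.0, -0.0, -94.3]
contact_force: [0.5, 0.3, -0.6]
gripper_width: 0.0507
time_s: 27.58
tcp_pos: [0.5755, 0.0921, 0.2747]
eef_rot: [-179.7, 0.1, -94.3]
contact_force: [0.1, -0.2, -0.2]
gripper_width: 0.051
{'xy': [242.1, 142.2], 'p': 0.61} [0.58747371 0.05490468 0.1       ]
t 27.73 tcp [0.5737 0.0917 0.2701] rot [ 1.7991e+02 -2.0000e-02 -9.4300e+01] F [ 0.3 -0.7 -0.1] w 0.0508
turn [ 0.0016 -0.0003  0.    ] deg 0.1 | shift in present axes [ 0.3383 -0.0972  0.14  ] | after turn [ 0.3384 -0.097   0.1401] world [ 0.0713 -0.3447 -0.1401]
```

View pics/c17.png

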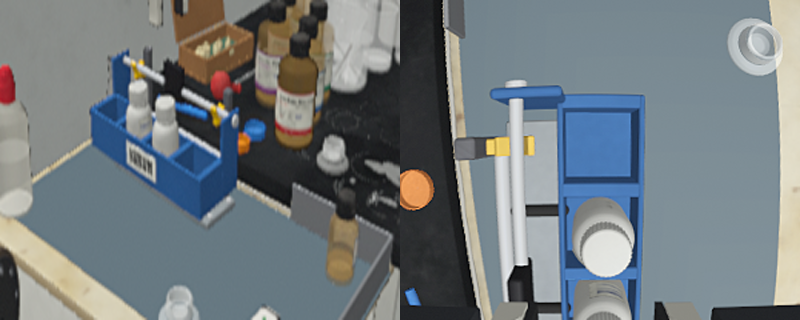

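```bash

python3 -m inch '0.015 -0.003 0 0 0 0 0.9;0.025 -0.008 0 0 0 0 0.9;0.033 -0.01 0 0 0 0 0.9;0.035 -0.01 0 0 0 0 0.9;0.035 -0.01 0 0 0 0 0.9;0.035 -0.01 0 0 0 0 0.9;0.035 -0.01 0 0 0 0 0.9;0.035 -0.01 0 0 0 0 0.9;0.033 -0.01 0 0 0 0 0.9;0.025 -0.007 0 0 0 0 0.9;0.015 -0.005 0 0 0 0 0.9;0.008 -0.004 0.01 0 0 0 0.9;0.005 0 0.02 0 0 0 0.9;0.004 0 0.025 0 0 0 0.9;0 0 0.02 0 0 0 0.9;0 0 0.01 0 0 0 0.9;0 0 0 0 0 0 0.9;0 0 0 0 0 0 0.9'
python3 go.py 0.645 -0.253 0.13 -94.3
python3 - <<'E'
from h import *
s=r.get_state(); snap('wrist','w18.png'); print(proj('wrist',s['tcp_pos']))
im=cv2.imread('pics/w18.png'); cv2.imwrite('pics/w18z.png',cv2.resize(im[80:320,100:420],None,fx=2.5,fy=2.5,interpolation=cv2.INTER_CUBIC))
E
```

```text
time_s: 29.23
tcp_pos: [0.6458, -0.2519, 0.1857]
eef_rot: [179.9, -0.0, -94.2]
contact_force: [-0.1, 0.1, 1.3]
gripper_width: 0.0792
t 29.23 tcp [ 0.6458 -0.2519  0.1857] rot [ 1.7992e+02 -1.0000e-02 -9.4230e+01] F [-0.1  0.1  1.3] w 0.0792
turn [ 0.0013 -0.0002  0.0012] deg 0.1 | shift in present axes [0.0012 0.0006 0.0557] | after turn [0.0012 0.0007 0.0557] world [-0.0008 -0.0011 -0.0557]
[258.58981639 239.2373313 ]
```

View pics/w18z.png

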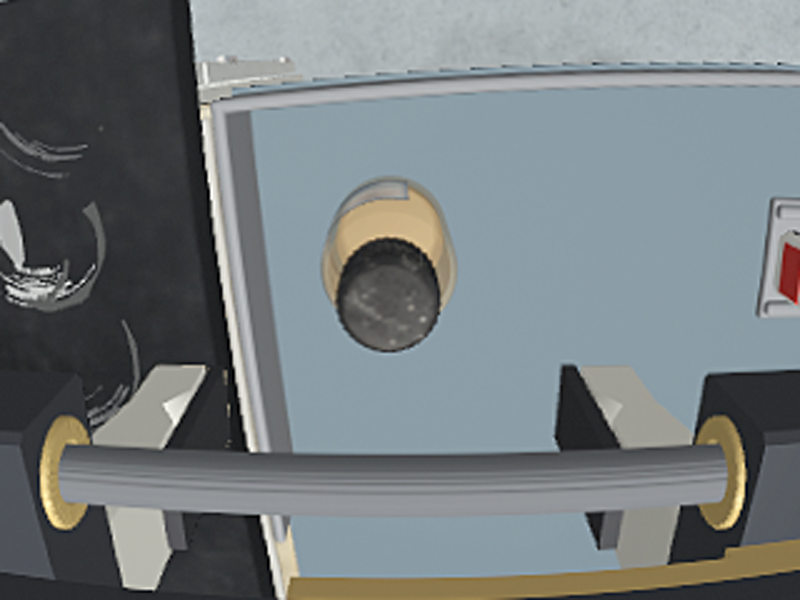

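```bash

python3 - <<'E'
from h import *
print(onz('wrist',[255.2,199.8],.119))
E
python3 -m inch '0.0012 0.0006 0.015 0 0 0 0.9;0 0 0.02 0 0 0 0.9;0 0 0.013 0 0 0 0.9;0 0 0.008 0 0 0 0.9;0 0 0 0 0 0 0.9;0 0 0 0 0 0 0.9'
python3 - <<'E'
from h import *
s=r.get_state(); snap('wrist','w19.png'); print(proj('wrist',s['tcp_pos']))
im=cv2.imread('pics/w19.png'); cv2.imwrite('pics/w19z.png',cv2.resize(im[130:320,100:420],None,fx=2.5,fy=2.5,interpolation=cv2.INTER_CUBIC))
E
python3 go.py 0.645 -0.253 0.1 -94.3
```

```text
[ 0.64803547 -0.25461     0.119     ]
time_s: 29.78
tcp_pos: [0.6458, -0.2537, 0.1313]
eef_rot: [-179.9, -0.0, -94.3]
contact_force: [1.0, -1.3, 0.2]
gripper_width: 0.0789
[257.97347225 239.66338332]
t 29.83 tcp [ 0.646  -0.2538  0.1317] rot [-1.7989e+02 -3.0000e-02 -9.4260e+01] F [-0.4 -0.5  0.7] w 0.0789
turn [-0.002  -0.0005  0.0007] deg 0.1 | shift in present axes [-0.0007  0.0012  0.0317] | after turn [-0.0007  0.0011  0.0317] world [-0.001   0.0008 -0.0317]
```

View pics/w19z.png

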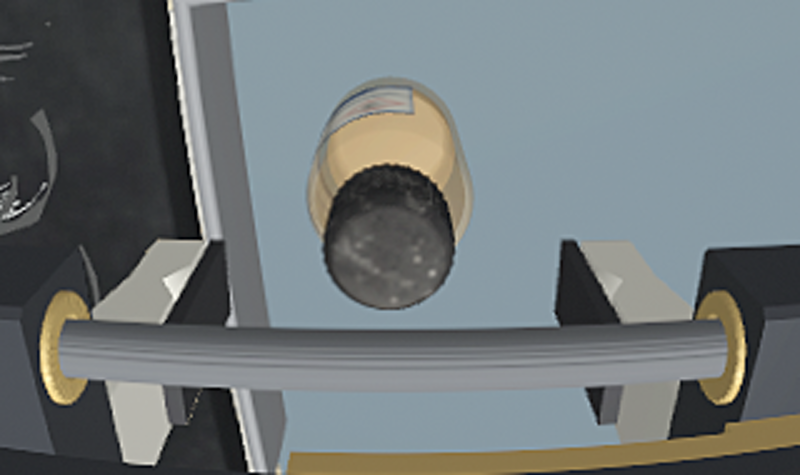

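```bash

python3 -m inch '0.0018 -0.001 0.01 0 0 0 0.9;0 0 0.014 0 0 0 0.9;0 0 0.0075 0 0 0 0.9;0 0 0 0 0 0 0.9;0 0 0 0 0 0 0.3;0 0 0 0 0 0 0.2;0 0 0 0 0 0 0.2;0 0 0 0 0 0 0.2;0 0 0 0 0 0 0.2;0 0 0 0 0 0 0.2;0 0 0 0 0 0 0.2;0 0 0 0 0 0 0.2' 35
python3 -m inch '0 0 -0.01 0 0 0 0.2;0 0 -0.02 0 0 0 0.2;0 0 -0.03 0 0 0 0.2;0 0 -0.03 0 0 0 0.2;0 0 -0.03 0 0 0 0.2;0 0 -0.03 0 0 0 0.2;0 0 -0.02 0 0 0 0.2;0 0 -0.01 0 0 0 0.2;0 0 0 0 0 0 0.2;0 0 0 0 0 0 0.2'
python3 go.py 0.5685 0.0177 0.28 -94.3
python3 - <<'E'
from h import *
snap('wrist','w20.png'); snap('scene','sc20.png')
E
```

```text
time_s: 30.83
tcp_pos: [0.6461, -0.2556, 0.0988]
eef_rot: [-180.0, -0.0, -94.3]
contact_force: [0.9, -0.6, 1.3]
gripper_width: 0.0331
time_s: 31.67
tcp_pos: [0.6456, -0.2552, 0.2778]
eef_rot: [180.0, 0.1, -94.3]
contact_force: [-0.1, 0.2, -4.0]
gripper_width: 0.0331
t 31.67 tcp [ 0.6456 -0.2552  0.2778] rot [ 1.7996e+02  5.0000e-02 -9.4300e+01] F [-0.1  0.2 -4. ] w 0.0331
turn [0.0008 0.0009 0.0001] deg 0.1 | shift in present axes [-0.2663  0.0973 -0.0019] | after turn [-0.2663  0.0973 -0.0022] world [-0.0771  0.2729  0.0022]
```

View pics/w20.png

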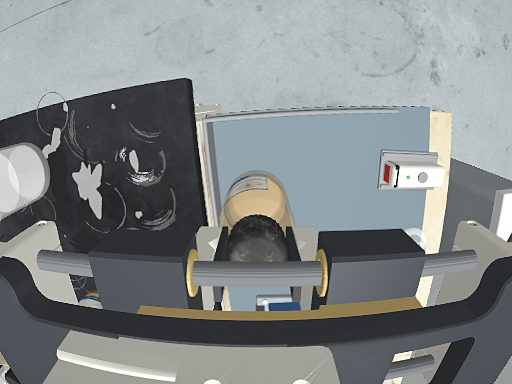

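View pics/sc20.png

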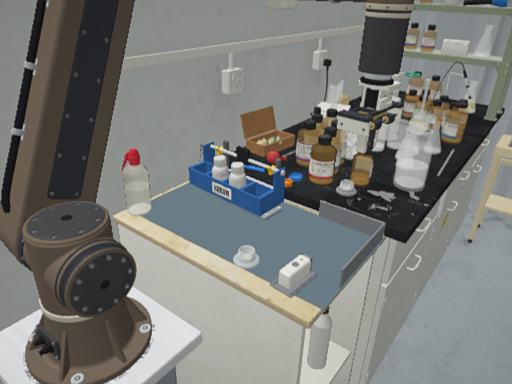

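```bash

python3 -m inch '-0.01 0.004 0 0 0 0 0.2;-0.02 0.008 0 0 0 0 0.2;-0.03 0.012 0 0 0 0 0.2;-0.034 0.0125 0 0 0 0 0.2;-0.034 0.0125 0 0 0 0 0.2;-0.034 0.0125 0 0 0 0 0.2;-0.033 0.0125 0 0 0 0 0.2;-0.03 0.011 0 0 0 0 0.2;-0.022 0.007 0 0 0 0 0.2;-0.0133 0.004 0 0 0 0 0.2;-0.006 0.0008 0 0 0 0 0.2;0 0 0 0 0 0 0.2;0 0 0 0 0 0 0.2;0 0 0 0 0 0 0.2'
python3 go.py 0.5687 0.0179 0.2778 -94.3
```

```text
time_s: 32.93
tcp_pos: [0.5693, 0.0166, 0.2782]
eef_rot: [180.0, -0.0, -94.3]
contact_force: [0.1, 0.2, -3.6]
gripper_width: 0.033
t 32.93 tcp [0.5693 0.0166 0.2782] rot [ 1.7995e+02 -3.0000e-02 -9.4320e+01] F [ 0.1  0.2 -3.6] w 0.033
turn [ 0.0008 -0.0005 -0.0003] deg 0.1 | shift in present axes [-0.0013  0.0007  0.0004] | after turn [-0.0013  0.0007  0.0004] world [-0.0006  0.0013 -0.0004]
```

```bash

python3 -m inch '-0.0012 0.0006 0.01 0 0 0 0.2;0 0 0.025 0 0 0 0.2;0 0 0.025 0 0 0 0.2;0 0 0.02 0 0 0 0.2;0 0 0.015 0 0 0 0.2;0 0 0.01 0 0 0 0.2;0 0 0 0 0 0 0.2;0 0 0 0 0 0 0.2'
python3 - <<'E'
from h import *
snap('wrist','w21.png');snap('scene','sc21.png')
a=cv2.imread('pics/sc21.png')[80:260,120:310];b=cv2.imread('pics/w21.png')[100:300,150:390]
cv2.imwrite('pics/c21.png',np.hstack([cv2.resize(a,(400,379),interpolation=cv2.INTER_CUBIC),cv2.resize(b,(400,379),interpolation=cv2.INTER_CUBIC)]))
E
```

```text
time_s: 33.6
tcp_pos: [0.5689, 0.0179, 0.1733]
eef_rot: [180.0, -0.0, -94.3]
contact_force: [0.8, -0.5, -2.9]
gripper_width: 0.033
```

View pics/c21.png

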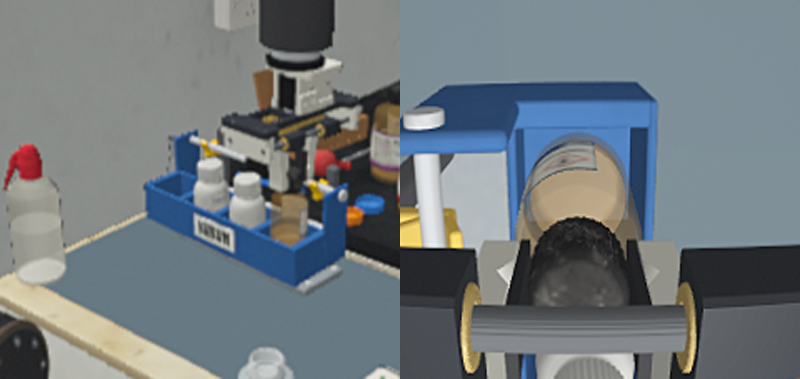

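```bash

python3 -m inch '0 0 0.008 0 0 0 0.2;0 0 0.008 0 0 0 0.2;0 0 0.007 0 0 0 0.2;0 0 0 0 0 0 0.2;0 0 0 0 0 0 0.2'
python3 -m inch '0 0 0.003 0 0 0 0.2;0 0 0 0 0 0 0.2;0 0 0 0 0 0 0.2'
python3 -m inch '0 0 0.0015 0 0 0 0.2;0 0 0 0 0 0 0.2;0 0 0 0 0 0 0.2'
python3 -m inch '0 0 0.001 0 0 0 0.2;0 0 0 0 0 0 0.2;0 0 0 0 0 0 0.2'
```

```text
time_s: 34.12
tcp_pos: [0.5684, 0.0184, 0.15]
eef_rot: [179.9, -0.0, -94.3]
contact_force: [-0.5, -0.8, -3.8]
gripper_width: 0.0327
time_s: 34.37
tcp_pos: [0.5689, 0.0185, 0.1477]
eef_rot: [-180.0, -0.0, -94.3]
contact_force: [0.4, 0.2, -3.6]
gripper_width: 0.0331
time_s: 34.62
tcp_pos: [0.5688, 0.0185, 0.1462]
eef_rot: [-180.0, 0.0, -94.3]
contact_force: [0.4, 0.1, -3.2]
gripper_width: 0.0333
time_s: 34.87
tcp_pos: [0.5691, 0.0186, 0.1456]
eef_rot: [-180.0, 0.0, -94.3]
contact_force: [-0.1, 1.1, -0.1]
gripper_width: 0.0331
```

```bash

python3 -m inch '0 0 0.0005 0 0 0 0.2;0 0 0 0 0 0 0.2;0 0 0 0 0 0 0.5;0 0 0 0 0 0 0.55;0 0 0 0 0 0 0.58;0 0 0 0 0 0 0.58;0 0 0 0 0 0 0.58;0 0 0 0 0 0 0.58'
python3 -m inch '0 0 -0.005 0 0 0 0.58;0 0 -0.01 0 0 0 0.58;0 0 -0.02 0 0 0 0.58;0 0 -0.03 0 0 0 0.58;0 0 -0.03 0 0 0 0.58;0 0 -0.02 0 0 0 0.58;0 0 -0.01 0 0 0 0.58;0 0 0 0 0 0 0.58'
python3 - <<'E'
from h import *
snap('wrist','w22.png');snap('scene','sc22.png')
a=cv2.imread('pics/sc22.png')[120:300,130:390];b=cv2.imread('pics/w22.png')[0:240,110:410]
cv2.imwrite('pics/c22.png',np.hstack([cv2.resize(a,(400,277),interpolation=cv2.INTER_CUBIC),cv2.resize(b,(400,277),interpolation=cv2.INTER_CUBIC)]))
st()
E
```

```text
time_s: 35.53
tcp_pos: [0.5689, 0.0185, 0.1445]
eef_rot: [180.0, -0.0, -94.3]
contact_force: [0.3, 0.8, -0.2]
gripper_width: 0.0509
time_s: 36.2
tcp_pos: [0.5701, 0.0187, 0.2731]
eef_rot: [-179.7, 0.1, -94.3]
contact_force: [0.7, -0.3, 0.3]
gripper_width: 0.0507
time_s 36.3
joints [ 2.15564e+01  9.11330e+00 -9.14550e+00 -3.17000e-02 -7.17384e+01
 -2.58443e+01]
tcp_pos [0.5685 0.0186 0.2694]
eef_rot [ 1.799894e+02  2.830000e-02 -9.429780e+01]
contact_force [-0.1045 -0.4841 -0.0384]
gripper_width 0.0508
```

View pics/c22.png

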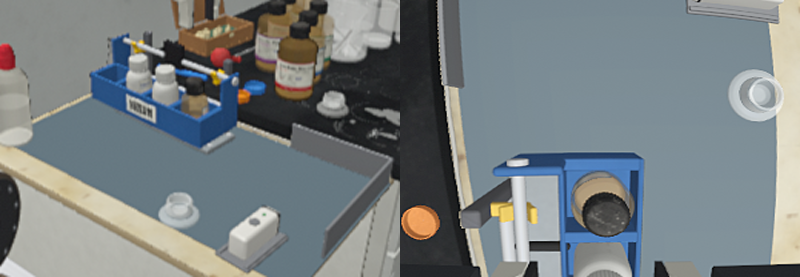

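```bash

python3 -m inch '0 0 -0.01 0 0 -0.06 0.9;0 0 -0.01 0 0 -0.11 0.9;0 0 0 0 0 -0.11 0.9;0 0 0 0 0 -0.11 0.9;0 0 0 0 0 -0.11 0.9;0 0 0 0 0 -0.11 0.9;0 0 0 0 0 -0.11 0.9;0 0 0 0 0 -0.11 0.9;0 0 0 0 0 -0.11 0.9;0 0 0 0 0 -0.11 0.9;0 0 0 0 0 -0.11 0.9;0 0 0 0 0 -0.11 0.9;0 0 0 0 0 -0.11 0.9;0 0 0 0 0 -0.11 0.9;0 0 0 0 0 -0.08 0.9;0 0 0 0 0 0 0.9;0 0 0 0 0 0 0.9'
python3 go.py 0.4026 -0.2232 0.2 -4.1
```

```text
time_s: 37.72
tcp_pos: [0.5683, 0.0184, 0.2882]
eef_rot: [180.0, 0.1, -4.5]
contact_force: [-0.5, -0.8, -0.4]
gripper_width: 0.0788
t 37.72 tcp [0.5683 0.0184 0.2882] rot [ 1.7995e+02  1.4000e-01 -4.4900e+00] F [-0.5 -0.8 -0.4] w 0.0788
turn [ 0.0008  0.0024 -0.0068] deg 0.4 | shift in present axes [-0.1461  0.2538  0.0888] | after turn [-0.148   0.2529  0.0882] world [-0.1657 -0.2416 -0.0882]
```

```bash

python3 -m inch '-0.008 0.014 0 0 0 -0.0068 0.9;-0.016 0.026 0 0 0 0 0.9;-0.02 0.033 0 0 0 0 0.9;-0.02 0.035 0 0 0 0 0.9;-0.02 0.035 0.01 0 0 0 0.9;-0.02 0.035 0.015 0 0 0 0.9;-0.018 0.032 0.02 0 0 0 0.9;-0.012 0.022 0.02 0 0 0 0.9;-0.008 0.012 0.015 0 0 0 0.9;-0.006 0.0089 0.0082 0 0 0 0.9;0 0 0 0 0 0 0.9;0 0 0 0 0 0 0.9;0 0 0 0 0 0 0.9'
python3 go.py 0.4026 -0.2232 0.2 -4.1
python3 - <<'E'
from h import *
s=r.get_state(); snap('wrist','w23.png'); print(proj('wrist',s['tcp_pos']))
for X in [(.4026,-.2232,.051)]: print(proj('wrist',X))
for n in('reader','dock'): print(r.recognise(n,'wrist')[:2])
E
```

```text
time_s: 38.8
tcp_pos: [0.4054, -0.2223, 0.2028]
eef_rot: [180.0, -0.1, -4.0]
contact_force: [0.3, 0.3, -0.6]
gripper_width: 0.079
t 38.8 tcp [ 0.4054 -0.2223  0.2028] rot [ 1.7998e+02 -7.0000e-02 -3.9600e+00] F [ 0.3  0.3 -0.6] w 0.079
turn [ 0.0003 -0.0012  0.0024] deg 0.2 | shift in present axes [-0.0027  0.0011  0.0028] | after turn [-0.0027  0.0011  0.0028] world [-0.0028 -0.0009 -0.0028]
[258.35132828 242.15695436]
[258.58337264 181.44813247]
[{'xy': [256.6, 173.0], 'p': 0.78}]
[{'xy': [273.7, 165.7], 'p': 0.56}, {'xy': [85.0, 26.2], 'p': 0.51}]
```

View pics/w23.png

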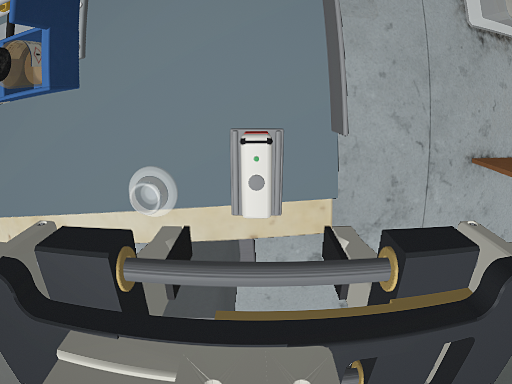

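```bash

python3 -m inch '-0.0015 0 0.015 0 0 0 0.9;0 0 0.03 0 0 0 0.9;0 0 0.03 0 0 0 0.9;0 0 0.025 0 0 0 0.9;0 0 0.015 0 0 0 0.9;0 0 0.005 0 0 0 0.9;0 0 0 0 0 0 0.9;0 0 0 0 0 0 0.9'
python3 go.py 0.404 -0.2226 0.017 -4.1
python3 - <<'E'
from h import *
s=r.get_state(); snap('wrist','w24.png'); print(proj('wrist',s['tcp_pos']))
c=r.camera_params('wrist')
for X in [(.4026,-.2232,.051),(.4026+.048,-.2232-.0035,.051)]: print(proj('wrist',X))
E
```

```text
time_s: 39.62
tcp_pos: [0.4039, -0.2222, 0.0828]
eef_rot: [180.0, -0.0, -3.9]
contact_force: [1.3, -0.1, -0.3]
gripper_width: 0.0788
t 39.62 tcp [ 0.4039 -0.2222  0.0828] rot [ 1.7998e+02 -4.0000e-02 -3.8900e+00] F [ 1.3 -0.1 -0.3] w 0.0788
turn [ 0.0003 -0.0008  0.0036] deg 0.2 | shift in present axes [0.     0.0004 0.0658] | after turn [0.0001 0.0004 0.0658] world [ 0.0001 -0.0004 -0.0658]
[257.86908439 242.01001204]
[259.2468371  223.32975253]
[259.78406979 154.32841027]
```

View pics/w24.png

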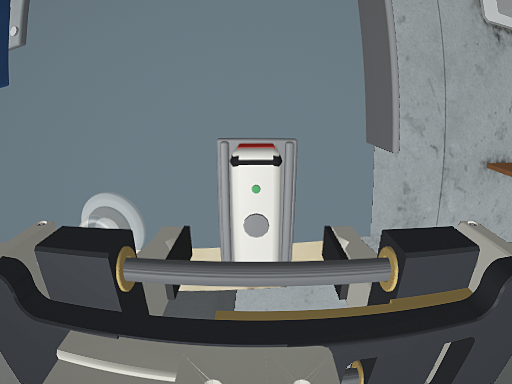

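```bash

python3 -m inch '0 -0.001 0.015 0 0 0 0.8;0 0 0.025 0 0 0 0.8;0 0 0.015 0 0 0 0.8;0 0 0.0075 0 0 0 0.8;0 0 0.002 0 0 0 0.8;0 0 0 0 0 0 0.8'
python3 -m inch '0 0 0 0 0 0 0.2;0 0 0 0 0 0 0.2;0 0 0 0 0 0 0.2;0 0 0 0 0 0 0.2;0 0 0 0 0 0 0.2;0 0 0 0 0 0 0.2;0 0 0 0 0 0 0.2;0 0 0 0 0 0 0.2' 20
python3 -m inch '0 0 -0.005 0 0 0 0.2;0 0 -0.015 0 0 0 0.2;0 0 -0.025 0 0 0 0.2;0 0 -0.025 0 0 0 0.2;0 0 -0.025 0 0 0 0.2;0 0 -0.02 0 0 0 0.2;0 0 -0.01 0 0 0 0.2;0 0 0 0 0 0 0.2;0 0 0 0 0 0 0.2'
python3 - <<'E'
from hang import *
q=[.6345,.1227,np.radians(-4.3)];c,s=np.cos(q[2]),np.sin(q[2])
l=L(-37,0,30);X=np.array([q[0]+c*l[0]-s*l[1],q[1]+s*l[0]+c*l[1],.153+l[2]]); print('label',X)
print('reader origin for gap .08', X-np.array([c,s,0])*.128-[0,0,.021])
snap('wrist','w25.png');snap('scene','sc25.png')
a=cv2.imread('pics/sc25.png')[100:320,130:390];b=cv2.imread('pics/w25.png')
cv2.imwrite('pics/c25.png',np.hstack([cv2.resize(a,(400,338),interpolation=cv2.INTER_CUBIC),cv2.resize(b,(400,338))]))
st()
E
```

```text
time_s: 40.17
tcp_pos: [0.4036, -0.2214, 0.018]
eef_rot: [180.0, -0.0, -3.9]
contact_force: [0.1, 0.8, -0.4]
gripper_width: 0.07
time_s: 40.83
tcp_pos: [0.4032, -0.2214, 0.0177]
eef_rot: [180.0, -0.0, -3.9]
contact_force: [-0.8, 1.2, 4.6]
gripper_width: 0.0337
time_s: 41.58
tcp_pos: [0.403, -0.2212, 0.1426]
eef_rot: [-180.0, -0.1, -4.0]
contact_force: [-0.2, -0.1, -2.3]
gripper_width: 0.0338
label [0.5384489  0.12992212 0.07459064]
reader origin for gap .08 [0.41080921 0.1395194  0.05359064]
time_s 41.6833
joints [-4.11700e+00  4.52480e+00 -3.24665e+01 -3.07000e-02 -5.31089e+01
  9.01743e+01]
tcp_pos [ 0.4022 -0.2211  0.1415]
eef_rot [-1.799752e+02  1.001000e-01 -3.961100e+00]
contact_force [-0.1698  0.2073 -2.1798]
gripper_width 0.0339
```

View pics/c25.png

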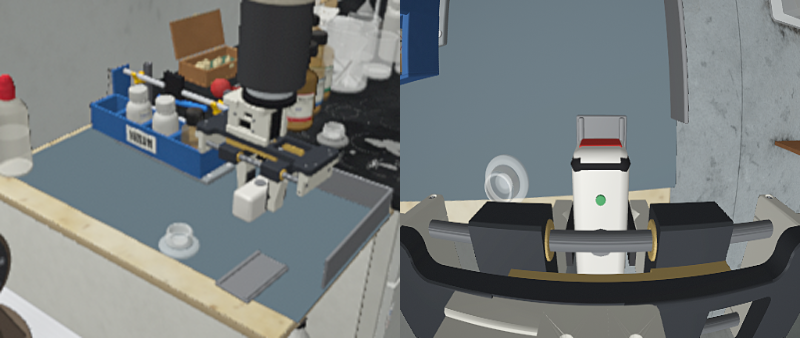

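```bash

python3 go.py 0.4208 0.139 0.1415 -4.3
python3 -m inch '0 -0.01 0 0 0 0 0.2;0 -0.02 0 0 0 -0.0059 0.2;0 -0.03 0 0 0 0 0.2;0 -0.033 0 0 0 0 0.2;0 -0.033 0 0 0 0 0.2;0 -0.033 0 0 0 0 0.2;0 -0.033 0 0 0 0 0.2;0 -0.033 0 0 0 0 0.2;0 -0.033 0 0 0 0 0.2;0 -0.033 0 0 0 0 0.2;0 -0.03 0 0 0 0 0.2;0 -0.02 0 0 0 0 0.2;0 -0.01 0 0 0 0 0.2;0 0 0 0 0 0 0.2;0 0 0 0 0 0 0.2;0 0 0 0 0 0 0.2'
python3 go.py 0.4208 0.139 0.0623 -4.3
```

```text
t 41.68 tcp [ 0.4022 -0.2211  0.1415] rot [-1.7998e+02  1.0000e-01 -3.9600e+00] F [-0.2  0.2 -2.2] w 0.0339
turn [-0.0004  0.0017  0.0059] deg 0.4 | shift in present axes [-6.300e-03 -3.605e-01  1.000e-04] | after turn [-0.0084 -0.3605 -0.    ] world [0.0186 0.3601 0.    ]
time_s: 43.02
tcp_pos: [0.4247, 0.1281, 0.1419]
eef_rot: [179.9, 0.1, -3.6]
contact_force: [-0.7, 0.0, -2.5]
gripper_width: 0.0339
t 43.02 tcp [0.4247 0.1281 0.1419] rot [ 1.7994e+02  7.0000e-02 -3.6200e+00] F [-0.7  0.  -2.5] w 0.0339
turn [0.001  0.0012 0.0118] deg 0.7 | shift in present axes [-0.0045 -0.0107  0.0796] | after turn [-0.0047 -0.0105  0.0796] world [-0.0039  0.0109 -0.0796]
```

```bash

python3 -m inch '-0.002 -0.0055 0.01 0 0 0.0118 0.2;-0.0025 -0.005 0.015 0 0 0 0.2;0 0 0.02 0 0 0 0.2;0 0 0.018 0 0 0 0.2;0 0 0.01 0 0 0 0.2;0 0 0.0066 0 0 0 0.2;0 0 0 0 0 0 0.2;0 0 0 0 0 0 0.2;0 0 0 0 0 0 0.2'
python3 go.py 0.4208 0.139 0.0623 -4.3
python3 - <<'E'
from h import *
snap('wrist','w26.png');snap('scene','sc26.png')
a=cv2.imread('pics/sc26.png')[120:280,110:300];b=cv2.imread('pics/w26.png')
cv2.imwrite('pics/c26.png',np.hstack([cv2.resize(a,(400,338),interpolation=cv2.INTER_CUBIC),cv2.resize(b,(400,338))]))
E
```

```text
time_s: 43.77
tcp_pos: [0.422, 0.1397, 0.0636]
eef_rot: [-180.0, -0.0, -4.3]
contact_force: [0.1, 0.3, -2.0]
gripper_width: 0.0339
t 43.77 tcp [0.422  0.1397 0.0636] rot [-1.7996e+02 -5.0000e-02 -4.3100e+00] F [ 0.1  0.3 -2. ] w 0.0339
turn [-0.0007 -0.0009 -0.0001] deg 0.1 | shift in present axes [-0.0012  0.0008  0.0013] | after turn [-0.0012  0.0008  0.0013] world [-0.0012 -0.0007 -0.0013]
```

View pics/c26.png

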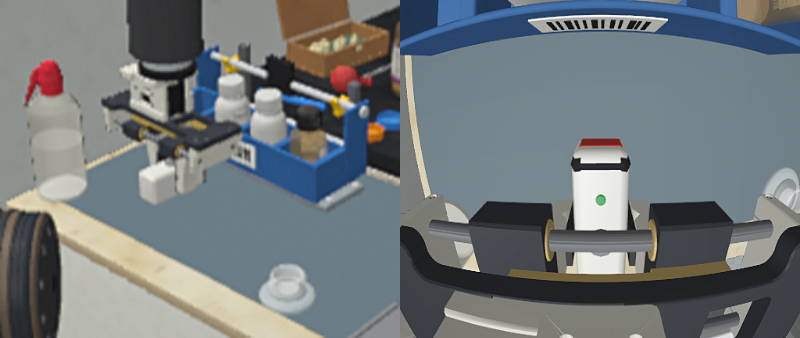

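```bash

python3 -m inch '0 0 0.001 0 0 0 0.2;0 0 0 0 0 0 0.2;0 0 0 0 0 0 0.2;0 0 0 0 0 0 0.2;0 0 0 0 0 0 0.2;0 0 0 0 0 0 0.2;0 0 0 0 0 0 0.2;0 0 0 0 0 0 0.2;0 0 0 0 0 0 0.2;0 0 0 0 0 0 0.2;0 0 0 0 0 0 0.2;0 0 0 0 0 0 0.2;0 0 0 0 0 0 0.2;0 0 0 0 0 0 0.2;0 0 0 0 0 0 0.2;0 0 0 0 0 0 0.2;0 0 0 0 0 0 0.2;0 0 0 0 0 0 0.2;0 0 0 0 0 0 0.2;0 0 0 0 0 0 0.2'
python3 -m inch '0 0 0 0 0 0 0.2;0 0 0 0 0 0 0.2;0 0 0 0 0 0 0.2;0 0 0 0 0 0 0.2;0 0 0 0 0 0 0.2;0 0 0 0 0 0 0.2;0 0 0 0 0 0 0.2;0 0 0 0 0 0 0.2'
python3 - <<'E'
from h import *
s=r.get_state()
print(np.abs(s['qd']).max())
im=snap('wrist','w27.png'); im=snap('scene','sc27.png')
# label estimated from wrist: pixel in full-size image
b=cv2.imread('pics/w27.png'); cv2.imwrite('pics/w27z.png',cv2.resize(b[0:200,140:380],None,fx=3,fy=3,interpolation=cv2.INTER_CUBIC))
from hang import L
q=[.6345,.1227,np.radians(-4.3)];c,sn=np.cos(q[2]),np.sin(q[2])
for k in [(-37,0,30),(-37,40,47),(-37,-40,47)]:
    l=L(*k);X=np.array([q[0]+c*l[0]-sn*l[1],q[1]+sn*l[0]+c*l[1],.153+l[2]]); p=proj('wrist',X); print(k,np.round((p-[140,0])*3))
E
python3 go.py 0.4033 -0.2214 0.14 -3.95
```

```text
time_s: 45.53
tcp_pos: [0.4215, 0.1398, 0.0619]
eef_rot: [-180.0, 0.0, -4.3]
contact_force: [-0.3, 0.7, -1.1]
gripper_width: 0.0336
time_s: 46.2
tcp_pos: [0.4215, 0.1398, 0.0619]
eef_rot: [-180.0, 0.0, -4.3]
contact_force: [0.5, -0.3, -0.9]
gripper_width: 0.034
0.23651961754581885
(-37, 0, 30) [362.  82.]
(-37, 40, 47) [89. 70.]
(-37, -40, 47) [636.  73.]
t 46.3 tcp [0.4215 0.1398 0.0619] rot [-180.     -0.     -4.28] F [-0.5  0.5 -1.2] w 0.0341
turn [-0.     -0.     -0.0058] deg 0.3 | shift in present axes [ 0.0088  0.3615 -0.0781] | after turn [ 0.0067  0.3616 -0.0781] world [-0.0182 -0.3612  0.0781]
```

View pics/w27z.png

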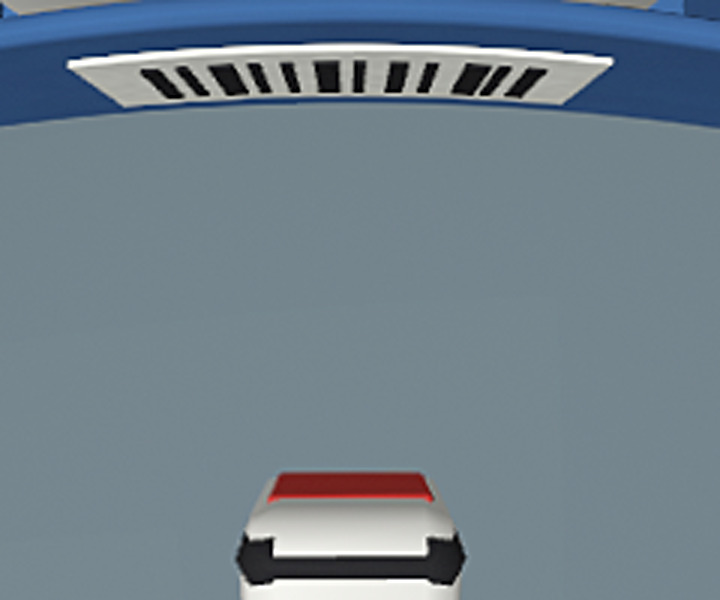

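```bash

python3 -m inch '0 0 -0.01 0 0 -0.0058 0.2;0 0 -0.02 0 0 0 0.2;0 0 -0.025 0 0 0 0.2;0 0.005 -0.015 0 0 0 0.2;0 0.015 -0.008 0 0 0 0.2;0.0005 0.025 0 0 0 0 0.2;0.0005 0.033 0 0 0 0 0.2;0.0005 0.033 0 0 0 0 0.2;0.0007 0.033 0 0 0 0 0.2;0.0007 0.033 0 0 0 0 0.2;0.0007 0.033 0 0 0 0 0.2;0.0007 0.033 0 0 0 0 0.2;0.0007 0.033 0 0 0 0 0.2;0.0007 0.033 0 0 0 0 0.2;0.0005 0.025 0 0 0 0 0.2;0.0005 0.017 0 0 0 0 0.2;0 0.01 0 0 0 0 0.2;0 0 0 0 0 0 0.2;0 0 0 0 0 0 0.2;0 0 0 0 0 0 0.2'
python3 go.py 0.4033 -0.2214 0.06 -3.95
```

```text
time_s: 47.97
tcp_pos: [0.4033, -0.2202, 0.1398]
eef_rot: [-180.0, 0.0, -3.9]
contact_force: [-0.1, -0.0, -1.7]
gripper_width: 0.0339
t 47.97 tcp [ 0.4033 -0.2202  0.1398] rot [-1.7999e+02  1.0000e-02 -3.9400e+00] F [-0.1 -0.  -1.7] w 0.0339
turn [-0.0002  0.0001  0.0002] deg 0.0 | shift in present axes [0.0001 0.0012 0.0798] | after turn [0.0001 0.0012 0.0798] world [-0.     -0.0012 -0.0798]
```

```bash

python3 -m inch '0 0.0012 0.012 0 0 0 0.2;0 0 0.025 0 0 0 0.2;0 0 0.025 0 0 0 0.2;0 0 0.02 0 0 0 0.2;0 0 0.015 0 0 0 0.2;0 0 0.005 0 0 0 0.2;0 0 0 0 0 0 0.2;0 0 0 0 0 0 0.2'
python3 go.py 0.4033 -0.2214 0.0177 -3.95
python3 - <<'E'
from h import *
snap('wrist','w28.png');snap('scene','sc28.png')
a=cv2.imread('pics/sc28.png')[200:320,200:380];b=cv2.imread('pics/w28.png')
cv2.imwrite('pics/c28.png',np.hstack([cv2.resize(a,(400,338),interpolation=cv2.INTER_CUBIC),cv2.resize(b,(400,338))]))
E
```

```text
time_s: 48.63
tcp_pos: [0.4039, -0.2216, 0.0384]
eef_rot: [180.0, -0.0, -3.9]
contact_force: [-0.1, -0.4, -1.2]
gripper_width: 0.0341
t 48.63 tcp [ 0.4039 -0.2216  0.0384] rot [ 1.7999e+02 -2.0000e-02 -3.8700e+00] F [-0.1 -0.4 -1.2] w 0.0341
turn [ 0.0002 -0.0003  0.0014] deg 0.1 | shift in present axes [-0.0006 -0.0001  0.0207] | after turn [-0.0006 -0.0001  0.0207] world [-0.0006  0.0002 -0.0207]
```

View pics/c28.png

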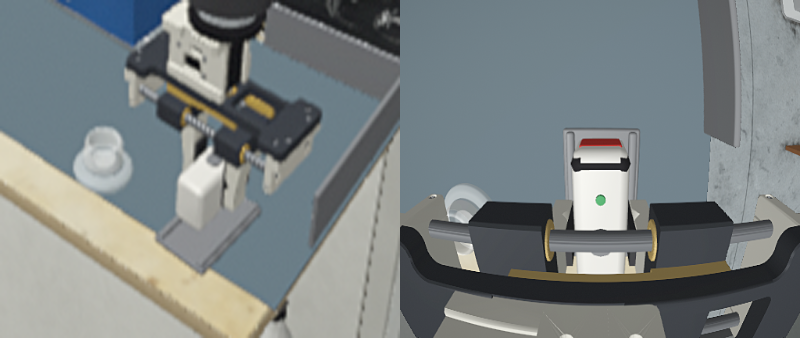

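Centred over the dock; lower and let go.

```bash

python3 -m inch '-0.0005 0 0.008 0 0 0 0.2;0 0 0.007 0 0 0 0.2;0 0 0.003 0 0 0 0.2;0 0 0 0 0 0 0.2;0 0 0 0 0 0 0.2'
python3 -m inch '0 0 0.002 0 0 0 0.2;0 0 0 0 0 0 0.2;0 0 0 0 0 0 0.2'
python3 -m inch '0 0 0.001 0 0 0 0.2;0 0 0 0 0 0 0.2;0 0 0 0 0 0 0.2'
```

```text
time_s: 49.15
tcp_pos: [0.4025, -0.222, 0.0196]
eef_rot: [180.0, 0.0, -4.0]
contact_force: [-0.8, -0.4, -1.5]
gripper_width: 0.0339
time_s: 49.4
tcp_pos: [0.4028, -0.222, 0.0179]
eef_rot: [180.0, -0.0, -3.9]
contact_force: [0.1, -0.5, -2.4]
gripper_width: 0.0339
time_s: 49.65
tcp_pos: [0.4029, -0.222, 0.0177]
eef_rot: [180.0, -0.0, -3.9]
contact_force: [-3.6, 1.6, 8.6]
gripper_width: 0.0338
```

```bash

python3 -m inch '0 0 0 0 0 0 0.5;0 0 0 0 0 0 0.6;0 0 0 0 0 0 0.7;0 0 0 0 0 0 0.7;0 0 0 0 0 0 0.7;0 0 0 0 0 0 0.7;0 0 -0.005 0 0 0 0.7;0 0 -0.015 0 0 0 0.7;0 0 -0.03 0 0 0 0.7;0 0 -0.03 0 0 0 0.7;0 0 -0.03 0 0 0 0.7;0 0 -0.03 0 0 0 0.7;0 0 -0.02 0 0 0 0.7;0 0 -0.01 0 0 0 0.7;0 0 0 0 0 0 0.7;0 0 0 0 0 0 0.7;0 0 0 0 0 0 0.7'
python3 - <<'E'
from h import *
st()
snap('wrist','w29.png');snap('scene','sc29.png');snap('top','top29.png')
a=cv2.imread('pics/sc29.png')[120:310,120:390];b=cv2.imread('pics/w29.png');c=cv2.imread('pics/top29.png')[145:270,140:360]
cv2.imwrite('pics/c29.png',np.vstack([np.hstack([cv2.resize(a,(400,290),interpolation=cv2.INTER_CUBIC),cv2.resize(b,(400,290))]),np.hstack([cv2.resize(c,(528,300),interpolation=cv2.INTER_CUBIC),np.zeros((300,272,3),np.uint8)])]))
E
```

```text
time_s: 51.07
tcp_pos: [0.4019, -0.2217, 0.1857]
eef_rot: [-180.0, 0.1, -4.0]
contact_force: [-0.0, 0.2, -0.4]
gripper_width: 0.0614
time_s 51.0667
joints [-4.21250e+00  1.81230e+00 -2.88263e+01 -3.13000e-02 -5.94685e+01
  9.02649e+01]
tcp_pos [ 0.4019 -0.2217  0.1857]
eef_rot [-1.799726e+02  1.069000e-01 -3.963500e+00]
contact_force [-0.0403  0.1813 -0.4008]
gripper_width 0.0614
```

View pics/c29.png

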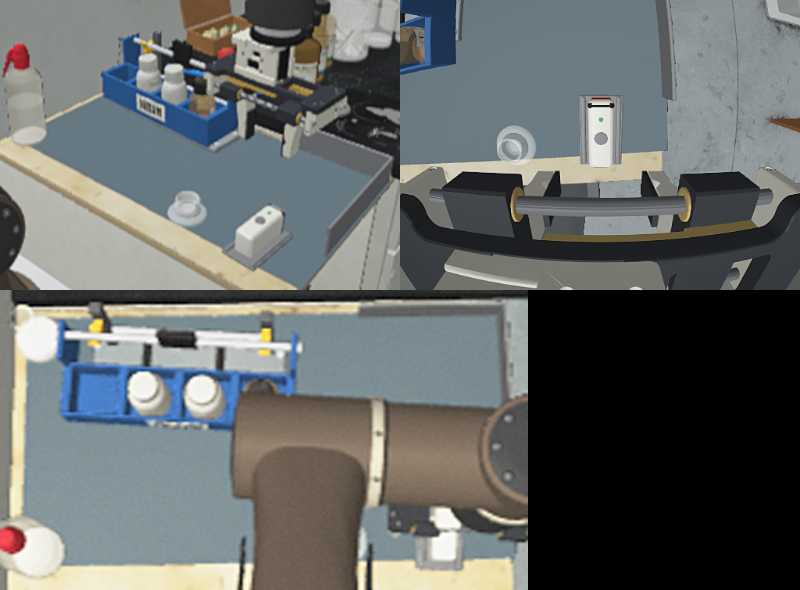

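```bash
python3 - <<'E'
import cv2,numpy as np
a=cv2.imread('pics/sc29.png')[130:235,180:320];b=cv2.imread('pics/top29.png')[150:205,160:275]
cv2.imwrite('pics/c30.png',np.vstack([cv2.resize(a,(400,300),interpolation=cv2.INTER_CUBIC),cv2.resize(b,(400,191),interpolation=cv2.INTER_CUBIC)]))
E
```

```text
(no output)
```

View pics/c30.png

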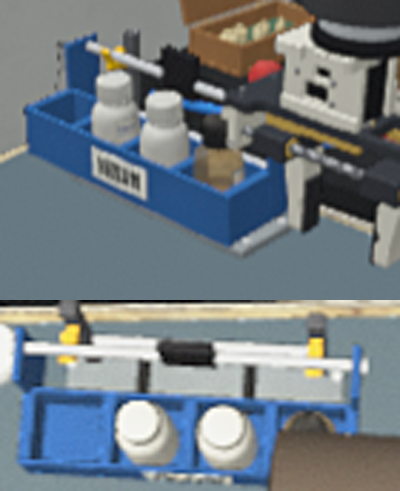

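The bar sits in both hooks, three bottles stand upright in bays 2 to 4, and the reader is back in its dock.

```bash
python3 - <<'E'
from h import *
print(r.close_job()); st()
E
```

```text
the job is handed in; nothing more can be done
None
the job is handed in; nothing more can be done
```

The job is done and handed in at about 51 s of the 192 s allowed; the hand-in gives no verdict.

- **Rack:** I hung it on both hooks with the label towards the robot and let go. The last scene and top pictures show the bar in both hooks. By my estimate it sits about 3 mm off centre sideways, against the 20 mm allowed.
- **Bottles:** three were there, two white and one amber. The pictures taken just after placing show them upright in bays 2, 3 and 4, and the last ones agree. The arm hides part of the amber bottle in the last top view.
- **Reader:** I held it still for more than 2 s facing the label, about 7 cm away. By calculation it was within 1 mm of the label's height and about 3 mm or less off sideways. It then went back into its dock, and the last wrist picture shows it flat between the rails.
- **Bystanders:** the arm never came near the wash bottle, flask or glass stopper. The last pictures show all three upright with no visible shift, though I did not measure them again.

**Disagreement:** the wrist camera read positions 3 to 5 mm off from the top camera at long range. I relied on the top camera and on close-range wrist views instead, and every grasp and placement then fitted. I saw no failed check, and no sign of a bottle being knocked aside.

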